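Pack the mounted prints into their case

ROBOT

A 7-joint arm with a two-finger parallel gripper is mounted at the origin on the work surface. World frame = base frame: x ahead of the robot, y to its left, z up, the work surface at z = 0. Lengths are in mm, angles in rad, forces in N, time in s.
With the tool pointing down it reaches from about 425 to 950 mm from the base axis. Payload 4.7 kg.
Tool frame: the origin (TCP) lies between the finger pads; the fingertips stand 11 mm ahead of it and the grasp point (between the pads) lies 8 mm behind it (bot.nose_length is the distance from the TCP to the fingertips, in mm); z points along the fingers, y is the line along which they close (so a half turn about z gives the same grasp; the last joint's range is limited). The gripper opens to 85 mm and grips with 20 to 120 N. Pads are 22 mm wide; open, the fingers measure 114 mm over their backs; the gripper's body (76 mm by 85 mm) begins 54 mm behind the grasp point. The pads swing forward as they close: fully open they stand 13 mm farther back than shut.
Start: joints at [-1.321, 0.469, -0.049, 1.532, 0.024, 1.141, -0.082], TCP at [185.72, 648.965, 242.335] pointing down, gripper open.
Joint ranges: [-2.59, 2.59], [-0.33, 1.99], [-1.39, 1.29], [0.1, 2.45], [-1.04, 4.18], [0.21, 1.99], [-2.66, 2.66]. Speed limits (rad/s): [2.57, 2.57, 3.14, 3.14, 3.14, 3.14, 3.14].

INTERFACE

Orientations are given as a unit quaternion [x, y, z, w].
In Python, from plant import bot gives the robot as it stands.
- The arm moves only by the tool jog_arm, never from a script. Its argument "deltas" is a list of rows, each a list of 7 numbers: the shift along the tool's x, y, z in mm, then the turn, a rotation vector about the tool's x, y, z in degrees, then the closure, from -1 (fully open) to 1 (shut). A call has 1 to 20 rows; each row shifts and turns the commanded pose from where the row before left it, along the tool's axes as they then stand; what a row does not reach is not made up. A row lasts 1/12 s, in which the tool goes at most 41.7 mm and 7.16 degrees, less where a joint would pass 70% of its speed; a pose out of reach is approached as far as the arm can. A call is refused whole if a number of a shift passes 41.7 or a number of a turn 7.16, either way. A call with a gripper value outside its range is refused whole. The fingers move at their own pace and stop on an object; the grip force is fixed at half the most. Time passes only in rows, so rows that do not move let the fingers close. It gives the time, the measured TCP pose, the force, the opening and the grip force at its end, in the units of the state.
- bot.get_obs(): the state, without advancing time (a new reading comes with each control period).
- bot.grab_frame(name): name is "scene" or "top" or "wrist"; returns a dict with "pixels" (420x560x3 uint8, red, green, blue), "fov_y" (degrees; the focal length in pixels is half the picture's height over the tangent of half this angle, whatever the lens; pixels are square), "cx", "cy" (the principal point, pixels), "dist_coeffs" ([k1, k2, p1, p2, k3] as OpenCV has them; the pictures are not rectified), "rvec" (rotation vector, rad) and "tvec" (3), from world to camera coordinates, as OpenCV has them. Camera axes: x right, y down, z forward; pixel columns grow to the right and rows downward; lengths in mm; the calibration is good to about 2 mm. A picture is of the moment at which its call begins. There is no depth.
- bot.close_job(): hands the job in; it is judged then, once.
The state is a dict: "clock": time; "joints": joint angles; "dq": joint speeds; "joint_efforts": joint torques, N m; "ee_pos": TCP position; "eef_rot": TCP orientation; "force": force on the tool from outside, world axes, zero at the start; "wrist_torque": the same for the moment, N m; "grip_width": finger opening in mm; "gripper_force": force on a finger pad.
Only numpy, scipy, OpenCV 4.12 (cv2) and the standard library are available. Lean on these libraries where they do the work, as an engineer would, in place of code of your own. Each camera call takes 0.05 s, during which the arm holds its last target. There are 200 camera calls.

TASK

Put the mounted photographs away: lever up the case's tight lid with the filling knife's blade in the notch at the front, open it past upright, and stack every print that lies on the bench in one square, flush pile, face up, on the cork seat inside. Then close the lid fully without slamming it and have the knife lying flat on the rubber mat again; leave the tape, sanding block, tin and brush where they are.

Things in the scene. Friction and masses are not known exactly. Their poses are not given: they have to be found in the camera images.
- case: the print case: a dark wooden box fixed to the bench, 216 mm deep (its x), 196 mm wide (its y), walls and floor 8 mm thick, wall tops 72 mm above the bench; its front wall is on its -x side, its hinged lid along the +x side; inside it is 200 mm (x) by 180 mm (y), empty at the start but for the cork seat. Origin at the centre of its underside, z up
- seat (a point): centre of the top of the cork seat in the middle of the case, 14 mm above the bench and 6 mm above the case's inner floor. The seat is a flat pad of exactly a print's size, 96 mm along the case's y and 60 mm along its x. Axes parallel to the case's
- notch (a point): middle of the pry notch, at the outside of the front wall, 68 mm above the bench: an opening 80 mm wide (case y) and 8 mm high, right through the 8 mm thick front wall just under the closed lid (64 to 72 mm above the bench); brass strips as wide as the notch guard the wall below it and the lid's edge above it, and show from above where it is
- lid: the flat wooden lid, 216 x 196 x 8 mm, no handle; shut, it covers the case flush with its outside, its underside 72 mm and its top 80 mm above the bench. Origin on the hinge line at the lid's underside; the lid reaches from there 216 mm along its own -x; its y is the hinge axis
- lid_hinge (a point): middle of the hinge line, at the top outer edge of the case's back wall (case x = +108 mm, 72 mm above the bench)
- lid_edge (a point): middle of the lid's free front edge, at its underside, 216 mm from the hinge line
- lid_angle (a joint): angle of the lid in rad: 0 shut, growing as the front edge rises, about 1.57 upright, 1.9 the stop, where it leans back clear of the case. The hinge is stiff (0.32 N m): the lid stays at whatever angle it is left; about 3 N at the front edge raises it, under 2 N lowers it
- mat: black rubber bench mat, fixed, 240 mm (its x) by 130 mm (its y), 3 mm thick; origin at the centre of its underside; the knife lies on it at the start
- knife: filling knife: light wooden handle 110 mm long, 24 mm wide (its y), 20 mm thick (its z), and a stiff steel blade 95 mm long, 30 mm wide, 2 mm thick at half the handle's thickness; 205 mm overall, about 0.13 kg, balancing about 25 mm ahead of the origin. Origin at the centre of the handle's underside, x towards the blade (handle from x = -55 to +55 mm, blade on to x = +150 mm)
- knife_tip (a point): middle of the blade's end, 150 mm ahead of and 10 mm above the knife's origin
- print1: mounted print 1: a small black-and-white photograph with a white border on a green card mount, glued to rigid plywood; 96 mm long (its x), 60 mm wide (its y), 10 mm thick; origin at the centre of its underside, z up out of the picture. All the prints are the same size; three to five are there, lying face up on the bench
- print2: mounted print 2: a small black-and-white photograph with a white border on a green card mount, glued to rigid plywood; 96 mm long (its x), 60 mm wide (its y), 10 mm thick; origin at the centre of its underside, z up out of the picture. All the prints are the same size; three to five are there, lying face up on the bench
- print3: mounted print 3: a small black-and-white photograph with a white border on a green card mount, glued to rigid plywood; 96 mm long (its x), 60 mm wide (its y), 10 mm thick; origin at the centre of its underside, z up out of the picture. All the prints are the same size; three to five are there, lying face up on the bench
- print4: mounted print 4: a small black-and-white photograph with a white border on a green card mount, glued to rigid plywood; 96 mm long (its x), 60 mm wide (its y), 10 mm thick; origin at the centre of its underside, z up out of the picture. All the prints are the same size; three to five are there, lying face up on the bench
- print5: mounted print 5: a small black-and-white photograph with a white border on a green card mount, glued to rigid plywood; 96 mm long (its x), 60 mm wide (its y), 10 mm thick; origin at the centre of its underside, z up out of the picture. All the prints are the same size; three to five are there, lying face up on the bench
- tape: roll of tape lying flat, 84 mm across, 24 mm high, hole 60 mm; origin at the centre of its underside; not part of the job
- sander: cork sanding block 70 x 50 x 25 mm; origin at the centre of its underside; not part of the job
- tin: plain tin 72 mm across, 75 mm high; origin at the centre of its underside; not part of the job
- brush: paint brush 180 mm long, head 42 mm wide, 20 mm high, lying flat; origin at its middle, underside; not part of the job

How it is judged:
By the outcome, as a careful person would: the job done as asked, in the order asked, and still so for the second after the job is handed in, with the robot touching nothing.
Of print1, print2, print3, print4, print5 only 3 to 5 are there at a start; the rules pass over those that are not, and their reading is None.
At some moment in a run one of print1, print2, print3, print4, print5, knife may be knocked a few centimetres aside while the robot is not near it.
Once in a run the grip may slacken for a moment while it holds something.
It also fails if it takes over 210 s, if anything falls off the work surface, if the arm or the gripper's body presses on something with over 40 N, if the wrist force passes 120 N, or if a joint passes its speed limit or range.

## Working session

There is one attempt and no reset: what is moved stays moved. The work goes in short steps, Python scripts to look and compute and a tool call to move; the robot and the scene stay as the last step left them, time stands still between calls to the robot, and variables do not carry over. Pictures are saved under pics/ and viewed, at most 14 in all, crops included, and the job is handed in when it is done.

Besides the shell and the picture viewer there is one more tool, called after "Call:" as name([rows], argument=value, ...), one row to a line, values as JSON. jog_arm: Moves the arm, as the interface text tells. Its arguments: {"type":"object","properties":{"deltas":{"type":"array","items":{"type":"array","items":{"type":"number"}}}},"required":["deltas"]}

```bash
ls; mkdir -p pics
cat > h.py <<'E'
import numpy as np, cv2
from scipy.spatial.transform import Rotation as R
from plant import bot
def grab(n,save=None):
    f=bot.grab_frame(n)
    if save: cv2.imwrite('pics/%s.png'%save,cv2.cvtColor(np.asarray(f['pixels']),cv2.COLOR_RGB2BGR))
    return f
def cam(f):
    h=f['pixels'].shape[0]; fl=h/2/np.tan(np.radians(f['fov_y'])/2)
    K=np.array([[fl,0,f['cx']],[0,fl,f['cy']],[0,0,1.]]); return K,np.array(f['dist_coeffs'],float),np.array(f['rvec'],float),np.array(f['tvec'],float)
def ray(f,uv):
    K,d,r,t=cam(f); p=cv2.undistortPoints(np.array(uv,float).reshape(-1,1,2),K,d).reshape(-1,2)
    M=cv2.Rodrigues(r)[0]; D=np.c_[p,np.ones(len(p))]@M; return -M.T@t.ravel(),D
def onz(f,uv,z):
    c,D=ray(f,uv); return c+D*((z-c[2])/D[:,2])[:,None]
def proj(f,P):
    K,d,r,t=cam(f); return cv2.projectPoints(np.array(P,float).reshape(-1,1,3),r,t,K,d)[0].reshape(-1,2)
def st():
    o=bot.get_obs(); print('t',round(o['clock'],2),'p',np.round(o['ee_pos'],1),'R',np.round(R.from_quat(o['eef_rot']).as_matrix(),3).tolist(),'F',np.round(o['force'],1),'w',round(o['grip_width'],1),round(o['gripper_force'],1)); return o
E
python3 - <<'E'
from h import *
o=st()
for n in('scene','top','wrist'):
    f=grab(n,n+'0'); print(n,cam(f)[0][0,0],np.round(ray(f,[[280,210]])[0]),np.round(onz(f,[[0,0],[559,0],[559,419],[0,419]],0)[:,:2]))
E
```

```text
pics
t 0.0 p [185.6 648.4 241.2] R [[-0.961, 0.275, -0.0], [0.275, 0.961, -0.002], [-0.0, -0.002, -1.0]] F [-0.1 -0.3 -0.1] w 85.4 0.0
scene 390.2053465481987 [1201. -253. 1092.] [[-1221.  -663.]
 [   16.  1884.]
 [ 1400.   422.]
 [  816.  -824.]]
top 482.81512296268943 [ 388.  -11. 1312.] [[1317.  795.]
 [1280. -862.]
 [ 111. -708.]
 [ 143.  694.]]
wrist 330.75063069616704 [122. 667. 373.] [[-56. 439.]
 [ 95. 962.]
 [616. 931.]
 [407. 192.]]
```

View pics/top0.png

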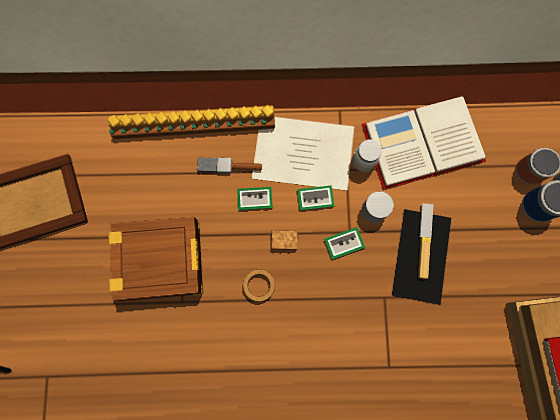

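View pics/scene0.png

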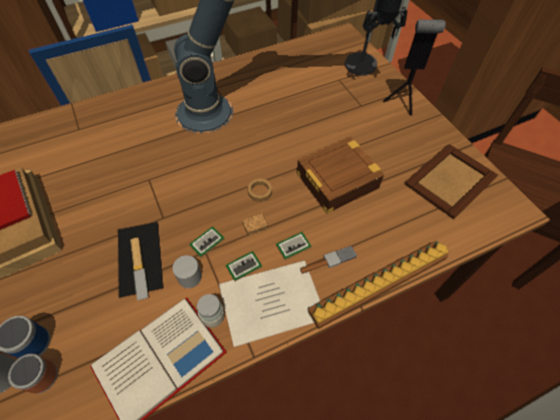

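The top view shows the case at about (155,262) with its notch brass on the right at (195,254), so the case +x points to image left (world +y). There are three prints at (255,198), (315,197) and (344,243). The knife is on the mat at (426,240) with its blade pointing up the image (+x). The tape is at (258,286), the sanding block at (284,240), and the brush at (230,166). Two tins stand at (368,155) and (378,208).

```bash
cat >> h.py <<'E'
def hsv(f): return cv2.cvtColor(np.asarray(f['pixels']),cv2.COLOR_RGB2HSV)
def rects(f,lo,hi,z,amin=80,roi=None,fill=False):
    m=cv2.inRange(hsv(f),np.array(lo),np.array(hi))
    if roi: k=np.zeros_like(m); k[roi[1]:roi[3],roi[0]:roi[2]]=1; m*=k
    m=cv2.morphologyEx(m,cv2.MORPH_CLOSE,np.ones((3,3)))
    out=[]
    for c in cv2.findContours(m,cv2.RETR_EXTERNAL,cv2.CHAIN_APPROX_NONE)[0]:
        if cv2.contourArea(c)<amin: continue
        P=onz(f,c.reshape(-1,2),z)[:,:2].astype(np.float32)
        (cx,cy),(w,h),a=cv2.minAreaRect(P)
        if w<h: w,h,a=h,w,a+90
        a=(a+90)%180-90
        out.append((round(float(cx),1),round(float(cy),1),round(float(w),1),round(float(h),1),round(float(a),1),np.round(c.reshape(-1,2).mean(0)).tolist()))
    return out
GREEN=([45,90,40],[85,255,255])
E
python3 - <<'E'
from h import *
for n in('top','scene'):
    f=grab(n)
    print(n); 
    for r in rects(f,*GREEN,10): print(' green',r)
    for r in rects(f,[0,0,0],[179,255,55],3,400): print(' dark',r)
    im=cv2.cvtColor(np.asarray(f['pixels']),cv2.COLOR_RGB2BGR)
    if n=='top':
        H=hsv(f)
        for p in[(425,262),(427,220),(195,254),(116,238),(140,270),(430,290)]: print(p,H[p[1],p[0]])
        a=cv2.resize(im[205:320,95:215],None,fx=4,fy=4,interpolation=cv2.INTER_CUBIC)
        b=cv2.resize(im[195:310,385:465],None,fx=4,fy=4,interpolation=cv2.INTER_CUBIC)
        cv2.imwrite('pics/crop0.png',np.hstack([a,b]))
E
```

```text
top
 green (565.7, -192.0, 96.7, 60.0, -71.4, [344.0, 243.0])
 green (696.3, 49.6, 94.6, 60.1, -87.6, [254.0, 198.0])
 green (694.3, -118.9, 96.0, 60.1, -84.4, [315.0, 197.0])
 dark (251.1, -672.3, 281.8, 21.9, 5.8, [538.0, 362.0])
 dark (475.8, 260.9, 308.4, 167.7, -43.9, [177.0, 281.0])
 dark (535.1, -401.9, 256.3, 129.6, -12.0, [422.0, 254.0])
 dark (654.9, -725.4, 96.1, 77.0, 26.6, [538.0, 206.0])
 dark (1068.0, -30.4, 1613.5, 33.0, -90.0, [280.0, 73.0])
(425, 262) [ 20 142 232]
(427, 220) [ 19  27 201]
(195, 254) [ 22 194 250]
(116, 238) [ 20 196 229]
(140, 270) [ 12 188 141]
(430, 290) [30 19 27]
scene
 dark (642.0, -709.7, 109.9, 57.6, -15.3, [39.0, 332.0])
 dark (989.8, 489.5, 291.8, 41.3, -75.6, [467.0, 271.0])
 dark (526.2, -400.4, 235.0, 126.1, -11.8, [138.0, 259.0])
 dark (1028.5, 762.4, 394.4, 93.1, -60.3, [544.0, 245.0])
 dark (557.5, 282.9, 299.4, 174.6, 51.1, [335.0, 189.0])
 dark (548.3, 1149.7, 591.2, 156.3, -71.3, [520.0, 112.0])
 dark (117.1, 934.1, 628.9, 120.2, -49.0, [413.0, 69.0])
 dark (-102.5, 1364.7, 255.3, 250.5, 63.2, [456.0, 8.0])
 dark (-140.1, 921.6, 645.5, 190.7, -46.3, [376.0, 34.0])
 dark (-362.9, 174.4, 817.7, 353.2, -10.2, [210.0, 67.0])
```

View pics/crop0.png

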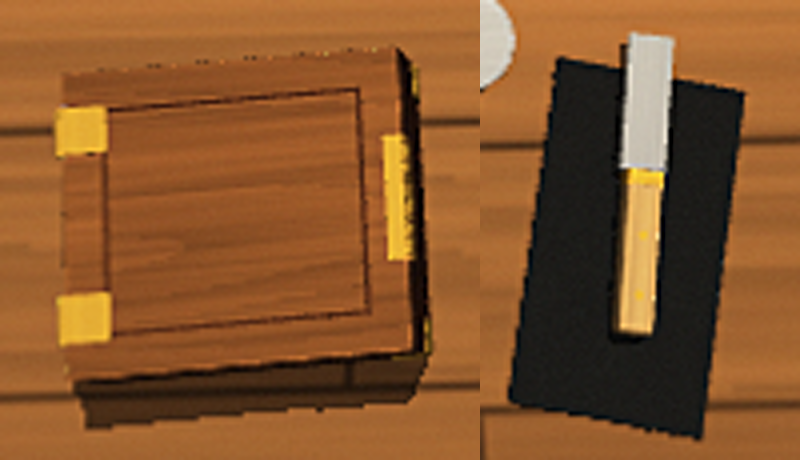

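The crop shows lid corners at crop pixels (62,73), (397,47), (413,350) and (73,381), with the notch brass at the right, centred on (397,198). The knife's handle end is at about (634,334) and its blade end at (653,36).

Run:
```python
from h import *
f=grab('top'); s=grab('scene')
A=lambda p:[95+(p[0]-.0)/4-.4,205+p[1]/4-.4]
B=lambda p:[385+(p[0]-480)/4-.4,195+p[1]/4-.4]
L=onz(f,[A(p) for p in[(62,73),(397,47),(413,350),(73,381)]],80)[:,:2]; print('lid',L.round(1).tolist(), L.mean(0))
e=[L[(i+1)%4]-L[i] for i in range(4)]; print([(round(np.hypot(*v),1),round(np.degrees(np.arctan2(v[1],v[0])),1)) for v in e])
print('brass',onz(f,[A((397,135)),A((397,260)),A((410,197))],80).round(1).tolist())
print('handle back top',onz(f,[A for A in map(B,[(613,333),(655,335),(622,172),(665,172)])],23).round(1).tolist())
print('blade tip/root',onz(f,[B(p) for p in[(631,33),(674,38),(621,167),(664,170)]],14).round(1).tolist())
k=rects(f,[14,90,150],[24,190,255],23,60,(405,225,440,285)); print('handle',k)
k=rects(s,[14,90,150],[24,190,255],23,60,(120,225,160,280)); print('handle s',k)
k=rects(f,[0,0,150],[40,60,255],14,60,(410,195,440,242)); print('blade',k)
k=rects(s,[0,0,100],[179,70,255],14,60,(120,262,155,305)); print('blade s',k)
K=np.array([40,50,40]);
for r in rects(s,[42,60,30],[90,255,255],10,40): print(' green s',r)
im=cv2.cvtColor(np.asarray(s['pixels']),cv2.COLOR_RGB2BGR)[130:215,285:395]
cv2.imwrite('pics/crop1.png',cv2.resize(im,None,fx=7,fy=7,interpolation=cv2.INTER_CUBIC))
```

```text
lid [[622.0, 419.0], [634.3, 204.1], [439.8, 191.7], [426.1, 403.0]] [530.55840315 304.45966803]
[(np.float64(215.2), np.float64(-86.7)), (np.float64(195.0), np.float64(-176.3)), (np.float64(211.8), np.float64(93.7)), (np.float64(196.6), np.float64(4.7))]
brass [[576.6, 203.5, 80.0], [496.4, 202.4, 80.0], [536.4, 194.7, 80.0]]
handle back top [[466.8, -380.3, 23.0], [465.0, -407.7, 23.0], [574.0, -394.9, 23.0], [573.4, -423.5, 23.0]]
blade tip/root [[671.3, -411.2, 14.0], [667.1, -440.2, 14.0], [578.7, -397.1, 14.0], [576.0, -425.8, 14.0]]
handle [(521.6, -403.2, 108.4, 22.2, -8.4, [425.0, 257.0])]
handle s [(521.4, -402.9, 110.6, 21.5, -8.5, [136.0, 254.0])]
blade [(623.3, -418.5, 92.7, 29.2, -8.0, [426.0, 220.0])]
blade s [(621.2, -418.4, 95.3, 30.8, -7.8, [140.0, 284.0])]
 green s (693.9, -119.5, 93.2, 59.3, -84.3, [243.0, 265.0])
 green s (695.8, 49.7, 93.5, 58.8, -87.7, [293.0, 245.0])
 green s (565.7, -192.8, 94.7, 59.4, -71.9, [206.0, 241.0])
```

View pics/crop1.png

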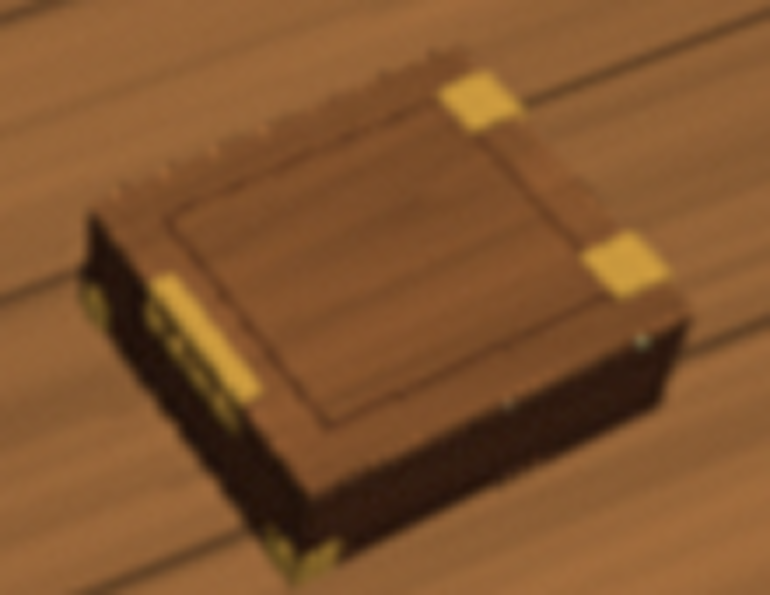

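```bash
cat >> h.py <<'E'
def down(yaw,pitch=0):  # yaw: world angle of tool x (deg), tool down; pitch>0 raises the tool-x end
    return (R.from_euler('z',yaw,degrees=True)*R.from_euler('x',180,degrees=True)*R.from_euler('y',pitch,degrees=True))
def plan(segs,start=None):
    o=bot.get_obs(); p=np.array(o['ee_pos']) if start is None else np.array(start[0],float); q=R.from_quat(o['eef_rot']) if start is None else start[1]
    for t,Q,N in segs:
        rv=np.round((q.inv()*Q).as_rotvec(degrees=True)/N,2); r=R.from_rotvec(rv,degrees=True)
        S=sum((r**k).as_matrix() for k in range(N))
        d=np.round(np.linalg.solve(S,q.inv().apply(np.array(t,float)-p)),1)
        print(N,'rows',d.tolist()+rv.tolist())
        for k in range(N): p=p+q.apply(d); q=q*r
        print('   ->',p.round(1))
E
python3 - <<'E'
from h import *
s=grab('scene'); print(bot.nose_length, onz(s,[(298.3,160.7),(330,200.7),(383.6,175.7)],80).round(1).tolist())
o=st()
plan([((620,150,200),down(78),20),((531.4,-404.4,110),down(-8.2),20),((531.4,-404.4,40),down(-8.2),5)])
E
```

```text
11.0 [[448.0, 191.1, 80.0], [637.7, 205.9, 80.0], [625.8, 414.3, 80.0]]
t 0.4 p [185.7 648.9 242.2] R [[-0.961, 0.275, -0.0], [0.275, 0.961, -0.0], [-0.0, -0.0, -1.0]] F [-0.6 -0.1  0.6] w 85.3 0.0
20 rows [-36.0, 5.0, 2.1, -0.0, 0.0, 4.3]
   -> [619.9 150.9 200.3]
20 rows [-22.3, 21.4, 4.5, 0.0, 0.0, 4.31]
   -> [ 531.1 -403.7  110.4]
5 rows [0.1, 0.1, 14.1, 0.0, 0.0, 0.01]
   -> [ 531.6 -404.3   39.9]
```

Call:
jog_arm([
  [-36, 5, 2.1, 0, 0, 4.3, -1],
  [-36, 5, 2.1, 0, 0, 4.3, -1],
  [-36, 5, 2.1, 0, 0, 4.3, -1],
  [-36, 5, 2.1, 0, 0, 4.3, -1],
  [-36, 5, 2.1, 0, 0, 4.3, -1],
  [-36, 5, 2.1, 0, 0, 4.3, -1],
  [-36, 5, 2.1, 0, 0, 4.3, -1],
  [-36, 5, 2.1, 0, 0, 4.3, -1],
  [-36, 5, 2.1, 0, 0, 4.3, -1],
  [-36, 5, 2.1, 0, 0, 4.3, -1],
  [-36, 5, 2.1, 0, 0, 4.3, -1],
  [-36, 5, 2.1, 0, 0, 4.3, -1],
  [-36, 5, 2.1, 0, 0, 4.3, -1],
  [-36, 5, 2.1, 0, 0, 4.3, -1],
  [-36, 5, 2.1, 0, 0, 4.3, -1],
  [-36, 5, 2.1, 0, 0, 4.3, -1],
  [-36, 5, 2.1, 0, 0, 4.3, -1],
  [-36, 5, 2.1, 0, 0, 4.3, -1],
  [-36, 5, 2.1, 0, 0, 4.3, -1],
  [-36, 5, 2.1, 0, 0, 4.3, -1],
])

```text
clock: 2.07
ee_pos: [620.4, 149.2, 200.3]
eef_rot: [0.778, 0.628, 0.0, 0.0]
force: [0.7, 0.4, 1.0]
grip_width: 85.3
gripper_force: 0.0
```

Call:
jog_arm([
  [-22.3, 21.4, 4.5, 0, 0, 4.3, -1],
  [-22.3, 21.4, 4.5, 0, 0, 4.3, -1],
  [-22.3, 21.4, 4.5, 0, 0, 4.3, -1],
  [-22.3, 21.4, 4.5, 0, 0, 4.3, -1],
  [-22.3, 21.4, 4.5, 0, 0, 4.3, -1],
  [-22.3, 21.4, 4.5, 0, 0, 4.3, -1],
  [-22.3, 21.4, 4.5, 0, 0, 4.3, -1],
  [-22.3, 21.4, 4.5, 0, 0, 4.3, -1],
  [-22.3, 21.4, 4.5, 0, 0, 4.3, -1],
  [-22.3, 21.4, 4.5, 0, 0, 4.3, -1],
  [-22.3, 21.4, 4.5, 0, 0, 4.3, -1],
  [-22.3, 21.4, 4.5, 0, 0, 4.3, -1],
  [-22.3, 21.4, 4.5, 0, 0, 4.3, -1],
  [-22.3, 21.4, 4.5, 0, 0, 4.3, -1],
  [-22.3, 21.4, 4.5, 0, 0, 4.3, -1],
  [-22.3, 21.4, 4.5, 0, 0, 4.3, -1],
  [-22.3, 21.4, 4.5, 0, 0, 4.3, -1],
  [-22.3, 21.4, 4.5, 0, 0, 4.3, -1],
  [-22.3, 21.4, 4.5, 0, 0, 4.3, -1],
  [-22.3, 21.4, 4.5, 0, 0, 4.3, -1],
])

```text
clock: 3.73
ee_pos: [531.4, -405.1, 110.1]
eef_rot: [0.997, -0.071, 0.0, 0.0]
force: [-0.9, -0.6, -0.1]
grip_width: 85.6
gripper_force: 0.0
```

Run:
```python
from h import *
o=st(); f=grab('scene')
for n,r in(('handle s',rects(f,[14,90,150],[24,190,255],23,60,(120,225,160,280))),('blade s',rects(f,[0,0,100],[179,70,255],14,60,(120,262,155,305)))): print(n,r)
f=grab('wrist','w1')
plan([((531.4,-404.4,40),down(-8.2),5),((531.4,-404.4,15),down(-8.2),2)])
```

```text
t 3.73 p [ 531.4 -405.1  110.1] R [[0.99, -0.142, 0.001], [-0.142, -0.99, -0.0], [0.001, 0.0, -1.0]] F [-0.9 -0.6 -0.1] w 85.6 0.0
handle s [(529.9, -404.1, 93.3, 21.9, -8.4, [136.0, 256.0])]
blade s [(621.2, -418.3, 95.3, 31.6, -7.8, [140.0, 284.0])]
5 rows [1.0, -1.1, 14.0, 0.03, 0.04, -0.08]
   -> [ 531.2 -404.4   40.2]
2 rows [0.1, -0.0, 12.6, 0.01, 0.0, 0.0]
   -> [ 531.4 -404.4   15. ]
```

View pics/w1.png

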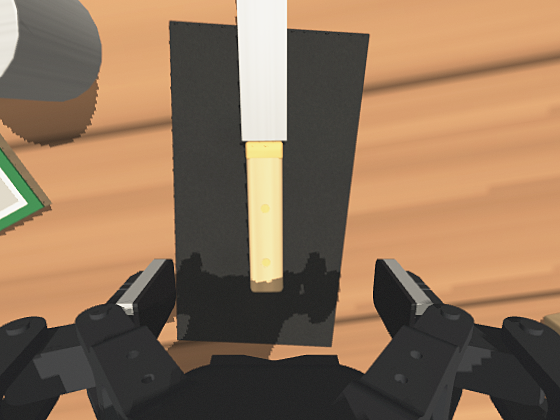

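The wrist view shows the handle (columns 248–284, rows 142–292) lying between the open fingers, aligned with the tool's x axis. The tin and a print stand clear at the left.

Call:
jog_arm([
  [0, -0.7, 14, 0, 0, 0, -1],
  [0, 0, 14, 0, 0, 0, -1],
  [0, 0, 14, 0, 0, 0, -1],
  [0, 0, 14, 0, 0, 0, -1],
  [0, 0, 14, 0, 0, 0, -1],
  [0, 0, 12.5, 0, 0, 0, -1],
  [0, 0, 12.5, 0, 0, 0, -1],
  [0, 0, 0, 0, 0, 0, 1],
  [0, 0, 0, 0, 0, 0, 1],
  [0, 0, 0, 0, 0, 0, 1],
  [0, 0, 0, 0, 0, 0, 1],
  [0, 0, 0, 0, 0, 0, 1],
  [0, 0, 0, 0, 0, 0, 1],
  [0, 0, 0, 0, 0, 0, 1],
  [0, 0, 0, 0, 0, 0, 1],
  [0, 0, 0, 0, 0, 0, 1],
  [0, 0, 0, 0, 0, 0, 1],
])

```text
clock: 5.25
ee_pos: [532.6, -404.0, 16.5]
eef_rot: [0.998, -0.07, 0.001, 0.001]
force: [-0.1, 0.6, 5.7]
grip_width: 22.7
gripper_force: 61.3
```

Call:
jog_arm([
  [0, 0, 0, 0, 0, 0, 1],
  [0, 0, 0, 0, 0, 0, 1],
  [0, 0, -10, 0, 0, 0, 1],
  [0, 0, -20, 0, 0, 0, 1],
  [0, 0, -30, 0, 0, 0, 1],
  [0, 0, -30, 0, 0, 0, 1],
  [0, 0, -30, 0, 0, 0, 1],
  [0, 0, -20, 0, 0, 0, 1],
  [0, 0, -10, 0, 0, 0, 1],
  [0, 0, 0, 0, 0, 0, 1],
  [0, 0, 0, 0, 0, 0, 1],
  [0, 0, 0, 0, 0, 0, 1],
])

```text
clock: 6.25
ee_pos: [531.4, -402.1, 163.3]
eef_rot: [0.998, -0.069, -0.001, -0.001]
force: [-1.0, 0.1, -1.2]
grip_width: 22.5
gripper_force: 60.4
```

Run:
```python
from h import *
o=st(); w=grab('wrist','w2'); f=grab('top')
z=o['ee_pos'][2]-2
p=np.array(o['ee_pos']);q=R.from_quat(o['eef_rot'])
for n,g,roi in(('w',w,(200,0,340,200)),('top',f,(405,170,445,245))):
    k=rects(g,[0,0,140],[60,70,255],z+1,60,roi); print(n,k)
    for a in k: print('  in tool',q.inv().apply(np.array([a[0],a[1],z])-p).round(1))
plan([((690,-130,190),down(50),20),((538-7-.07*-100,197,190),down(94),20)])
```

```text
t 6.25 p [ 531.4 -402.1  163.3] R [[0.99, -0.138, -0.003], [-0.138, -0.99, 0.002], [-0.003, -0.002, -1.0]] F [-1.   0.1 -1.2] w 22.5 60.4
w [(606.3, -412.6, 61.8, 29.8, -7.9, [274.0, 85.0])]
  in tool [75.6  0.   1.8]
top [(622.4, -406.7, 91.9, 19.0, -5.0, [441.0, 210.0]), (710.4, -364.1, 72.0, 22.9, 88.6, [418.0, 173.0])]
  in tool [90.7 -8.   1.8]
  in tool [172.  -62.4   1.6]
20 rows [12.6, -10.6, -1.3, -0.01, 0.01, -2.9]
   -> [ 690.8 -130.2  189.1]
20 rows [13.3, -12.9, -0.1, 0.0, -0.0, -2.2]
   -> [537.7 197.4 191. ]
```

View pics/w2.png

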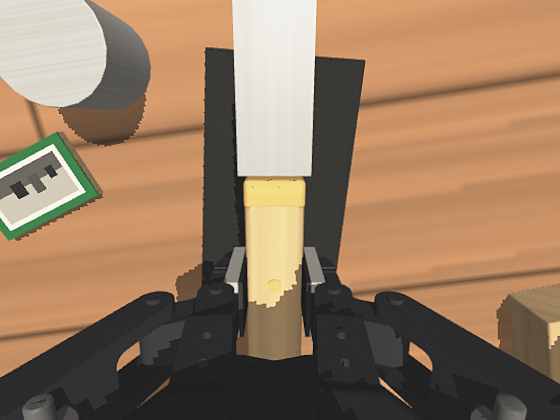

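The knife is held firmly. The handle (columns 246–305) sits between the pads, and the blade runs straight ahead, centred on column 274, with its root at row 177.

Run:
```python
from h import *
plan([((548.8,42.4,150),down(94),20),((548.8,42.4,70),down(94),8)])
```

```text
20 rows [17.3, -18.7, 0.7, -0.01, 0.0, -5.1]
   -> [549.2  42.2 149.3]
8 rows [0.0, -0.0, 9.9, -0.01, 0.0, 0.0]
   -> [549.2  42.2  70.1]
```

Call:
jog_arm([
  [17.3, -18.7, 0.7, 0, 0, -5.1, 1],
  [17.3, -18.7, 0.7, 0, 0, -5.1, 1],
  [17.3, -18.7, 0.7, 0, 0, -5.1, 1],
  [17.3, -18.7, 0.7, 0, 0, -5.1, 1],
  [17.3, -18.7, 0.7, 0, 0, -5.1, 1],
  [17.3, -18.7, 0.7, 0, 0, -5.1, 1],
  [17.3, -18.7, 0.7, 0, 0, -5.1, 1],
  [17.3, -18.7, 0.7, 0, 0, -5.1, 1],
  [17.3, -18.7, 0.7, 0, 0, -5.1, 1],
  [17.3, -18.7, 0.7, 0, 0, -5.1, 1],
  [17.3, -18.7, 0.7, 0, 0, -5.1, 1],
  [17.3, -18.7, 0.7, 0, 0, -5.1, 1],
  [17.3, -18.7, 0.7, 0, 0, -5.1, 1],
  [17.3, -18.7, 0.7, 0, 0, -5.1, 1],
  [17.3, -18.7, 0.7, 0, 0, -5.1, 1],
  [17.3, -18.7, 0.7, 0, 0, -5.1, 1],
  [17.3, -18.7, 0.7, 0, 0, -5.1, 1],
  [17.3, -18.7, 0.7, 0, 0, -5.1, 1],
  [17.3, -18.7, 0.7, 0, 0, -5.1, 1],
  [17.3, -18.7, 0.7, 0, 0, -5.1, 1],
])

```text
clock: 8.02
ee_pos: [548.7, 42.6, 150.1]
eef_rot: [0.68, 0.733, -0.001, -0.001]
force: [0.6, 0.3, -1.4]
grip_width: 22.7
gripper_force: 64.9
```

Call:
jog_arm([
  [0, 0, 10, 0, 0, 0, 1],
  [0, 0, 10, 0, 0, 0, 1],
  [0, 0, 10, 0, 0, 0, 1],
  [0, 0, 10, 0, 0, 0, 1],
  [0, 0, 10, 0, 0, 0, 1],
  [0, 0, 10, 0, 0, 0, 1],
  [0, 0, 10, 0, 0, 0, 1],
  [0, 0, 10, 0, 0, 0, 1],
  [0, 0, 0, 0, 0, 0, 1],
])

```text
clock: 8.77
ee_pos: [548.5, 41.1, 68.9]
eef_rot: [0.682, 0.731, -0.002, -0.001]
force: [-0.2, 0.9, -1.7]
grip_width: 22.6
gripper_force: 64.9
```

Run:
```python
from h import *
o=st(); w=grab('wrist'); s=grab('scene'); p=np.array(o['ee_pos']);q=R.from_quat(o['eef_rot'])
im=[]
for g,(x0,y0,x1,y1),k in((w,(180,0,380,210),2),(s,(235,130,345,245),3.6)):
    b=cv2.cvtColor(np.asarray(g['pixels']),cv2.COLOR_RGB2BGR)[y0:y1,x0:x1]; im.append(cv2.resize(b,(400,420),interpolation=cv2.INTER_CUBIC))
cv2.imwrite('pics/ins.png',np.hstack(im))
# expected tip corners
for n,g in(('w',w),('s',s)): print(n,proj(g,[p+q.apply([140,e,2]) for e in(-15,15)]+[p+q.apply([45,e,2]) for e in(-15,15)]).round(1).tolist())
plan([((548.8,42.4,70),down(94),2)])
```

```text
t 8.77 p [548.5  41.1  68.9] R [[-0.07, 0.998, -0.004], [0.998, 0.07, -0.001], [-0.0, -0.004, -1.0]] F [-0.2  0.9 -1.7] w 22.6 64.9
w [[226.3, -121.0], [319.5, -120.9], [236.2, 172.6], [310.2, 172.6]]
s [[305.5, 180.3], [310.3, 186.6], [280.6, 191.6], [285.3, 198.2]]
2 rows [0.6, -0.5, 0.4, -0.03, 0.0, 0.01]
   -> [548.7  42.3  70. ]
```

View pics/ins.png

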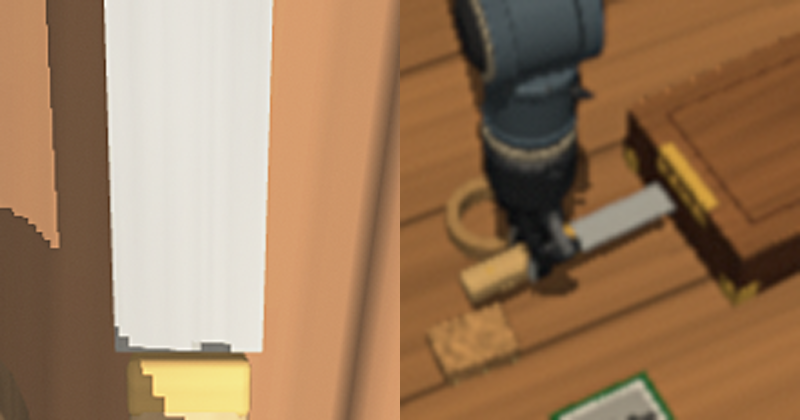

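The scene crop shows the blade tip at crop (665,197), about 15 mm before the notch between the brass strips and lined up with it. The wrist crop shows the blade straight in the grip.

Call:
jog_arm([
  [2, 0, -0.5, 0, 0, 0, 1],
  [4, 0, -0.2, 0, 0, 0, 1],
  [4, 0, 0, 0, 0, 0, 1],
  [4, 0, 0, 0, 0, 0, 1],
  [4, 0, 0, 0, 0, 0, 1],
  [0, 0, 0, 0, 0, 0, 1],
])

```text
clock: 9.37
ee_pos: [548.6, 60.9, 72.1]
eef_rot: [0.681, 0.732, 0.0, -0.0]
force: [-0.7, -0.3, -1.3]
grip_width: 22.3
gripper_force: 64.9
```

Call:
jog_arm([
  [4, 0, 0, 0, 0, 0, 1],
  [4, 0, 0, 0, 0, 0, 1],
  [2, 0, 0, 0, 0, 0, 1],
  [0, 0, 0, 0, 0, 0, 1],
])

```text
clock: 9.7
ee_pos: [547.9, 70.1, 71.9]
eef_rot: [0.681, 0.732, 0.0, -0.0]
force: [-0.4, 0.6, -2.1]
grip_width: 22.6
gripper_force: 64.9
```

Call:
jog_arm([
  [4, 0, 0.5, 0, 0, 0, 1],
  [4, 0, 0.5, 0, 0, 0, 1],
  [4, 0, 0.5, 0, 0, 0, 1],
  [4, 0, 0, 0, 0, 0, 1],
  [0, 0, 0, 0, 0, 0, 1],
  [0, 0, 0, 0, 0, 0, 1],
])

```text
clock: 10.2
ee_pos: [546.8, 85.6, 70.4]
eef_rot: [0.682, 0.732, 0.0, -0.0]
force: [-0.7, 0.0, -1.2]
grip_width: 22.6
gripper_force: 64.9
```

Run:
```python
from h import *
o=st(); print(o['wrist_torque']); s=grab('scene'); st()
b=cv2.cvtColor(np.asarray(s['pixels']),cv2.COLOR_RGB2BGR)[130:245,235:345]; cv2.imwrite('pics/ins2.png',cv2.resize(b,None,fx=5,fy=5,interpolation=cv2.INTER_CUBIC))
```

```text
t 10.2 p [546.8  85.6  70.4] R [[-0.071, 0.997, -0.0], [0.997, 0.071, 0.0], [0.0, -0.0, -1.0]] F [-0.7  0.  -1.2] w 22.6 64.9
[ 0.02392712  0.0248462  -0.03524327]
t 10.25 p [546.8  85.2  70.5] R [[-0.07, 0.998, -0.0], [0.998, 0.07, -0.0], [-0.0, -0.0, -1.0]] F [ 0.8  0.2 -0.8] w 22.4 64.9
```

View pics/ins2.png

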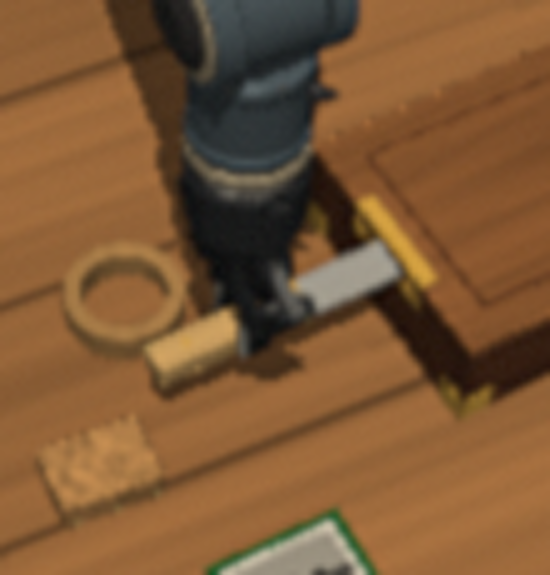

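The blade is in the notch: it disappears under the brass at crop (390,260), and the lid has not moved. Next I insert it further, rest it on the sill and lever.

Run:
```python
from h import *
u=np.array([np.cos(np.radians(94)),np.sin(np.radians(94)),0]); F=np.array([538,197,63.5])
def T(th,d=95): return F-down(94,th).apply([d,0,3])
plan([(T(0),down(94),5),(T(7),down(94,7),5),(T(15),down(94,15),10)])
```

```text
5 rows [3.4, -0.2, 0.8, -0.0, 0.0, 0.01]
   -> [544.6 102.1  66.5]
5 rows [-0.0, 0.0, 2.3, -0.0, 1.4, -0.0]
   -> [544.6 102.7  55. ]
10 rows [-0.0, 0.0, 1.3, 0.0, 0.8, -0.0]
   -> [544.4 105.1  42.2]
```

Call:
jog_arm([
  [3.4, -0.2, 0.8, 0, 0, 0, 1],
  [3.4, -0.2, 0.8, 0, 0, 0, 1],
  [3.4, 0, 0.8, 0, 0, 0, 1],
  [3.4, 0, 0.8, 0, 0, 0, 1],
  [3.4, 0, 0.8, 0, 0, 0, 1],
  [0, 0, 0, 0, 0, 0, 1],
])

```text
clock: 10.75
ee_pos: [546.0, 102.4, 67.1]
eef_rot: [0.682, 0.732, 0.001, 0.0]
force: [0.4, -2.8, 5.1]
grip_width: 22.6
gripper_force: 65.6
```

Call:
jog_arm([
  [0, 0, 2.3, 0, 1.4, 0, 1],
  [0, 0, 2.3, 0, 1.4, 0, 1],
  [0, 0, 2.3, 0, 1.4, 0, 1],
  [0, 0, 2.3, 0, 1.4, 0, 1],
  [0, 0, 2.3, 0, 1.4, 0, 1],
  [0, 0, 0, 0, 0, 0, 1],
])

```text
clock: 11.25
ee_pos: [545.7, 102.8, 55.3]
eef_rot: [0.681, 0.729, 0.043, -0.045]
force: [-0.4, -0.3, 4.8]
grip_width: 22.2
gripper_force: 65.5
```

Call:
jog_arm([
  [0, 0, 1.3, 0, 0.8, 0, 1],
  [0, 0, 1.3, 0, 0.8, 0, 1],
  [0, 0, 1.3, 0, 0.8, 0, 1],
  [0, 0, 0, 0, 0, 0, 1],
])

```text
clock: 11.58
ee_pos: [545.6, 103.3, 51.3]
eef_rot: [0.68, 0.729, 0.057, -0.06]
force: [0.8, -0.9, 5.2]
grip_width: 22.5
gripper_force: 65.7
```

Call:
jog_arm([
  [0, 0, 1.3, 0, 0.8, 0, 1],
  [0, 0, 1.3, 0, 0.8, 0, 1],
  [0, 0, 1.3, 0, 0.8, 0, 1],
  [0, 0, 1.3, 0, 0.8, 0, 1],
  [0, 0, 0, 0, 0, 0, 1],
])

```text
clock: 12.0
ee_pos: [545.4, 104.1, 46.1]
eef_rot: [0.678, 0.727, 0.075, -0.081]
force: [0.6, -0.8, 5.1]
grip_width: 22.6
gripper_force: 65.7
```

Call:
jog_arm([
  [0, 0, 1.3, 0, 0.8, 0, 1],
  [0, 0, 1.3, 0, 0.8, 0, 1],
  [0, 0, 1.3, 0, 0.8, 0, 1],
  [0, 0, 1.3, 0, 0.8, 0, 1],
  [0, 0, 0, 0, 0, 0, 1],
])

```text
clock: 12.42
ee_pos: [545.2, 105.1, 40.8]
eef_rot: [0.676, 0.724, 0.094, -0.101]
force: [1.7, -1.5, 4.6]
grip_width: 22.6
gripper_force: 65.7
```

Run:
```python
from h import *
o=st(); print(o['wrist_torque']); s=grab('scene'); 
b=cv2.cvtColor(np.asarray(s['pixels']),cv2.COLOR_RGB2BGR)[130:245,235:395]; cv2.imwrite('pics/ins3.png',cv2.resize(b,None,fx=5,fy=5,interpolation=cv2.INTER_CUBIC))
```

```text
t 12.42 p [545.2 105.1  40.8] R [[-0.066, 0.998, -0.019], [0.96, 0.069, 0.273], [0.273, -0.0, -0.962]] F [ 1.7 -1.5  4.6] w 22.6 65.7
[ 0.18755818 -0.25496092 -0.26297248]
```

View pics/ins3.png

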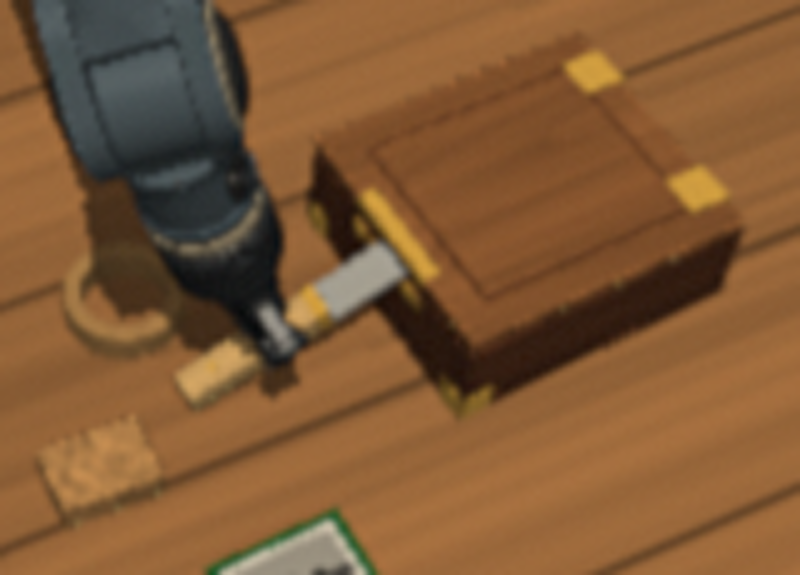

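Run:
```python
from h import *
o=bot.get_obs(); s=grab('scene'); p=np.array(o['ee_pos']);q=R.from_quat(o['eef_rot'])
c=lambda P:((proj(s,P)-[235,130])*5).round(0).tolist()
for slip in(0,5,10):
    r=q*R.from_euler('y',-slip,degrees=True)
    print(slip,'rear top',c([p+r.apply([-65,e,-8]) for e in(-12,12)]),'rear bot',c([p+r.apply([-65,e,12]) for e in(-12,12)]),'root',c([p+r.apply([45,e,2]) for e in(-15,15)]))
C=np.array([531,304.5,0]);ux=np.array([np.cos(np.radians(94)),np.sin(np.radians(94)),0]);uy=np.array([-ux[1],ux[0],0])
for a in(0,.03,.06,.1):
    print(a,'lid front top corners R,L',c([C+ux*(108-216*np.cos(a)-8*np.sin(a))+uy*e+[0,0,72+216*np.sin(a)+8*np.cos(a)] for e in(-98,98,-40,40)]))
```

```text
0 rear top [[170.0, 373.0], [188.0, 399.0]] rear bot [[178.0, 385.0], [195.0, 412.0]] root [[311.0, 286.0], [334.0, 318.0]]
5 rear top [[169.0, 368.0], [187.0, 395.0]] rear bot [[175.0, 382.0], [192.0, 409.0]] root [[311.0, 289.0], [335.0, 321.0]]
10 rear top [[169.0, 363.0], [187.0, 390.0]] rear bot [[172.0, 379.0], [190.0, 405.0]] root [[312.0, 292.0], [335.0, 324.0]]
0 lid front top corners R,L [[471.0, 353.0], [310.0, 147.0], [421.0, 289.0], [355.0, 205.0]]
0.03 lid front top corners R,L [[472.0, 347.0], [310.0, 141.0], [422.0, 283.0], [356.0, 199.0]]
0.06 lid front top corners R,L [[473.0, 341.0], [311.0, 134.0], [423.0, 277.0], [356.0, 192.0]]
0.1 lid front top corners R,L [[475.0, 333.0], [312.0, 125.0], [424.0, 268.0], [358.0, 184.0]]
```

```bash
cat >> h.py <<'E'
C0=np.array([531,304.5,0]);UX=np.array([np.cos(np.radians(94)),np.sin(np.radians(94)),0]);UY=np.array([-UX[1],UX[0],0]);HZ=C0+108*UX+[0,0,72]
def tipT(a,s,th,off=0): # TCP pose putting the blade tip (top) at lid angle a, distance s from hinge
    P=HZ+s*(-np.cos(a)*UX+np.sin(a)*np.array([0,0,1])); Q=down(94,th)
    return P-Q.apply([140,0,1]),Q
E
python3 - <<'E'
from h import *
S=[]
for a,s,th,N in((0.03,197,15,5),(.15,197,16,6),(.3,197,18,6),(.45,197,20,6),(.6,197,20,6)):
    t,Q=tipT(a,s,th); S.append((t,Q,N))
plan(S)
E
```

```text
5 rows [-4.6, -0.0, -1.6, 0.0, -0.16, -0.0]
   -> [546.9  80.9  42.4]
6 rows [1.4, -0.0, -3.3, 0.0, 0.17, -0.0]
   -> [546.7  83.7  63.8]
6 rows [2.4, -0.0, -3.5, 0.0, 0.33, -0.0]
   -> [546.1  91.4  88. ]
6 rows [3.2, -0.0, -2.9, 0.0, 0.33, -0.0]
   -> [545.2 103.9 110.7]
6 rows [3.7, -0.0, -3.2, 0.0, 0.0, -0.0]
   -> [544.3 118.2 136.3]
```

Call:
jog_arm([
  [-4.6, 0, -1.4, 0, 0, 0, 1],
  [-4.6, 0, -1.4, 0, 0, 0, 1],
  [-4.6, 0, -1.4, 0, 0, 0, 1],
  [-4.6, 0, -1.4, 0, 0, 0, 1],
  [-4.6, 0, -1.4, 0, 0, 0, 1],
  [1.4, 0, -3.3, 0, 0.2, 0, 1],
  [1.4, 0, -3.3, 0, 0.2, 0, 1],
  [1.4, 0, -3.3, 0, 0.2, 0, 1],
  [1.4, 0, -3.3, 0, 0.2, 0, 1],
  [1.4, 0, -3.3, 0, 0.2, 0, 1],
  [1.4, 0, -3.3, 0, 0.2, 0, 1],
  [0, 0, 0, 0, 0, 0, 1],
])

```text
clock: 13.52
ee_pos: [546.6, 84.2, 63.6]
eef_rot: [0.674, 0.724, 0.101, -0.108]
force: [-0.1, -1.0, -2.4]
grip_width: 22.7
gripper_force: 64.7
```

Run:
```python
from h import *
o=st(); print(np.round(o['joints'],2)); s=grab('scene'); p=np.array(o['ee_pos']);q=R.from_quat(o['eef_rot'])
c=lambda P:((proj(s,P)-[235,130])*5).round(0).tolist()
for a in(0,.05,.1,.15,.2): print(a,c([HZ+UX*(-216*np.cos(a)-8*np.sin(a))+UY*e+[0,0,216*np.sin(a)+8*np.cos(a)] for e in(-98,98)]))
for slip in(0,10): 
    r=q*R.from_euler('y',-slip,degrees=True); print(slip,'rear top',c([p+r.apply([-65,e,-8]) for e in(-12,12)]),'root',c([p+r.apply([45,e,2]) for e in(-15,15)]))
b=cv2.cvtColor(np.asarray(s['pixels']),cv2.COLOR_RGB2BGR)[130:245,235:395]; cv2.imwrite('pics/ins4.png',cv2.resize(b,None,fx=5,fy=5,interpolation=cv2.INTER_CUBIC))
```

```text
t 13.52 p [546.6  84.2  63.6] R [[-0.068, 0.997, -0.02], [0.954, 0.071, 0.292], [0.293, 0.001, -0.956]] F [-0.1 -1.  -2.4] w 22.7 64.7
[-0.12  0.51  0.06  1.99 -0.52  0.71  0.41]
0 [[471.0, 353.0], [310.0, 147.0]]
0.05 [[473.0, 343.0], [311.0, 136.0]]
0.1 [[475.0, 333.0], [312.0, 125.0]]
0.15 [[479.0, 322.0], [314.0, 114.0]]
0.2 [[483.0, 311.0], [317.0, 102.0]]
0 rear top [[142.0, 367.0], [160.0, 394.0]] root [[285.0, 277.0], [308.0, 309.0]]
10 rear top [[140.0, 357.0], [158.0, 384.0]] root [[286.0, 283.0], [310.0, 315.0]]
```

View pics/ins4.png

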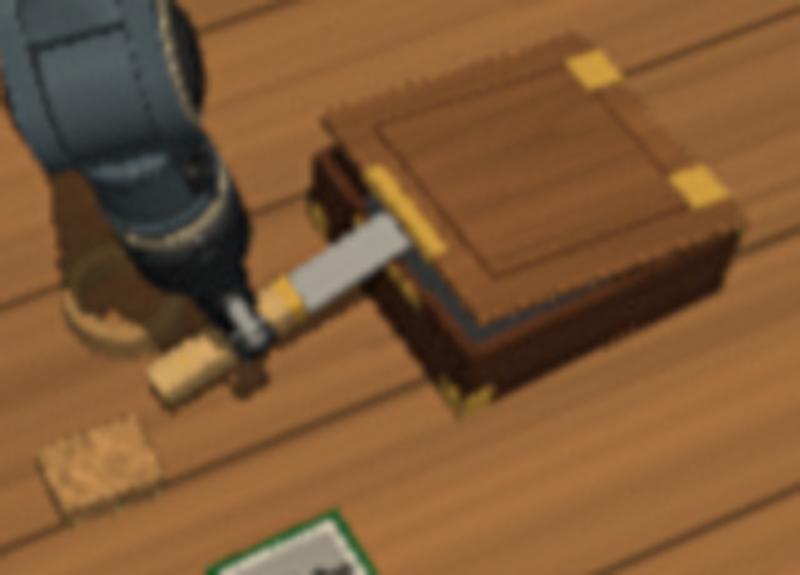

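The lid stands open by about 0.13 rad: a dark gap shows along the front and right edges, and the front corners are at crop (322,115) and (480,320). The knife hasn't slipped, so I continue the arc.

Run:
```python
from h import *
S=[]
for a,N in((.3,5),(.5,6),(.7,6),(.9,6),(1.1,6),(1.3,6),(1.5,6),(1.65,5),(1.78,5)):
    t,Q=tipT(a,197,17); S.append((t,Q,N))
plan(S)
```

```text
5 rows [2.8, -0.0, -4.8, -0.0, -0.01, 0.01]
   -> [546.   90.7  90.3]
6 rows [4.2, -0.0, -5.0, -0.0, 0.0, 0.0]
   -> [544.9 106.  126.4]
6 rows [5.1, -0.0, -4.1, -0.0, 0.0, 0.0]
   -> [543.4 128.  158.8]
6 rows [5.9, -0.0, -3.0, -0.0, 0.0, 0.0]
   -> [541.4 156.5 186.4]
6 rows [6.3, -0.0, -1.8, -0.0, 0.0, 0.0]
   -> [539.1 189.4 207.8]
6 rows [6.5, -0.0, -0.5, -0.0, 0.0, 0.0]
   -> [536.5 225.8 222. ]
6 rows [6.5, -0.0, 0.9, -0.0, 0.0, 0.0]
   -> [533.8 264.6 228.3]
5 rows [5.6, -0.0, 1.7, -0.0, 0.0, 0.0]
   -> [531.8 293.7 228.3]
5 rows [4.7, -0.0, 2.2, -0.0, 0.0, 0.0]
   -> [530.  319.4 224.6]
```

Call:
jog_arm([
  [2.8, 0, -4.8, 0, 0, 0, 1],
  [2.8, 0, -4.8, 0, 0, 0, 1],
  [2.8, 0, -4.8, 0, 0, 0, 1],
  [2.8, 0, -4.8, 0, 0, 0, 1],
  [2.8, 0, -4.8, 0, 0, 0, 1],
  [4.2, 0, -5, 0, 0, 0, 1],
  [4.2, 0, -5, 0, 0, 0, 1],
  [4.2, 0, -5, 0, 0, 0, 1],
  [4.2, 0, -5, 0, 0, 0, 1],
  [4.2, 0, -5, 0, 0, 0, 1],
  [4.2, 0, -5, 0, 0, 0, 1],
  [5.1, 0, -4.1, 0, 0, 0, 1],
  [5.1, 0, -4.1, 0, 0, 0, 1],
  [5.1, 0, -4.1, 0, 0, 0, 1],
  [5.1, 0, -4.1, 0, 0, 0, 1],
  [5.1, 0, -4.1, 0, 0, 0, 1],
  [5.1, 0, -4.1, 0, 0, 0, 1],
])

```text
clock: 14.98
ee_pos: [543.5, 128.2, 158.9]
eef_rot: [0.674, 0.723, 0.101, -0.108]
force: [0.5, -1.0, -2.5]
grip_width: 22.5
gripper_force: 64.7
```

```bash
cat >> h.py <<'E'
def lidmask(a,s,t=0.5):
    # predicted brass plate centre on the lid's front edge (outer face) in a view
    return proj(s,[HZ+UX*(-214*np.cos(a)-t*np.sin(a))+UY*e+[0,0,214*np.sin(a)+t*np.cos(a)] for e in(-40,0,40)])
def blade(g,o,roi=None):
    p=np.array(o['ee_pos']);q=R.from_quat(o['eef_rot']); z=(p+q.apply([75,0,2]))[2]
    m=cv2.inRange(hsv(g),np.array([0,0,140]),np.array([60,70,255])); m[200:]=0; m[:,:180]=0; m[:,380:]=0
    ys,xs=np.nonzero(m); print('blade wrist px rows',ys.min(),ys.max(),'cols@row20',xs[ys==20].min(),xs[ys==20].max(),'exp',proj(g,[p+q.apply([e,l,2]) for e,l in((45,-15),(45,15),(75,-15),(75,15))]).round(0).tolist())
E
python3 - <<'E'
from h import *
o=st(); print(np.round(o['joints'],2)); g=grab('wrist'); blade(g,o)
t=grab('top'); s=grab('scene')
for n,f in(('top',t),('scene',s)):
    m=cv2.inRange(hsv(f),np.array([17,150,150]),np.array([28,255,255]))
    for c in cv2.findContours(m,cv2.RETR_EXTERNAL,cv2.CHAIN_APPROX_NONE)[0]:
        if cv2.contourArea(c)>12: print(n,'brass',c.reshape(-1,2).min(0),c.reshape(-1,2).max(0))
    for a in(.5,.6,.7,.8): print(n,a,lidmask(a,f,0).round(0).tolist(),lidmask(a,f,8).round(0).tolist())
E
```

```text
t 14.98 p [543.5 128.2 158.9] R [[-0.067, 0.998, -0.02], [0.954, 0.07, 0.292], [0.293, 0.0, -0.956]] F [ 0.5 -1.  -2.5] w 22.5 64.7
[-0.23  0.37  0.09  1.93 -0.44  0.86  0.22]
blade wrist px rows 0 175 cols@row20 233 346 exp [[236.0, 172.0], [310.0, 172.0], [234.0, 94.0], [313.0, 94.0]]
top brass [109 278] [115 290]
top brass [201 242] [208 251]
top brass [158 232] [165 266]
top brass [108 231] [114 243]
top brass [  6 226] [ 20 233]
top brass [ 21 220] [ 40 228]
top brass [108 105] [273 125]
top 0.5 [[177.0, 233.0], [178.0, 249.0], [178.0, 266.0]] [[178.0, 232.0], [179.0, 249.0], [180.0, 266.0]]
top 0.6 [[170.0, 232.0], [171.0, 249.0], [172.0, 266.0]] [[172.0, 231.0], [173.0, 248.0], [173.0, 266.0]]
top 0.7 [[163.0, 231.0], [164.0, 248.0], [165.0, 266.0]] [[165.0, 231.0], [166.0, 248.0], [166.0, 265.0]]
top 0.8 [[155.0, 231.0], [156.0, 248.0], [157.0, 266.0]] [[157.0, 230.0], [158.0, 248.0], [158.0, 265.0]]
scene brass [314 243] [448 321]
scene brass [303 161] [308 167]
scene brass [323 136] [339 153]
scene 0.5 [[330.0, 165.0], [323.0, 157.0], [316.0, 148.0]] [[329.0, 164.0], [322.0, 156.0], [315.0, 147.0]]
scene 0.6 [[334.0, 160.0], [326.0, 151.0], [319.0, 143.0]] [[333.0, 159.0], [325.0, 150.0], [318.0, 142.0]]
scene 0.7 [[338.0, 155.0], [331.0, 146.0], [323.0, 138.0]] [[337.0, 154.0], [329.0, 145.0], [322.0, 137.0]]
scene 0.8 [[343.0, 149.0], [335.0, 141.0], [328.0, 132.0]] [[342.0, 149.0], [334.0, 140.0], [327.0, 132.0]]
```

Lid is at about 0.70 rad, following the blade exactly. I continue to past upright.

Call:
jog_arm([
  [5.9, 0, -3, 0, 0, 0, 1],
  [5.9, 0, -3, 0, 0, 0, 1],
  [5.9, 0, -3, 0, 0, 0, 1],
  [5.9, 0, -3, 0, 0, 0, 1],
  [5.9, 0, -3, 0, 0, 0, 1],
  [5.9, 0, -3, 0, 0, 0, 1],
  [6.3, 0, -1.8, 0, 0, 0, 1],
  [6.3, 0, -1.8, 0, 0, 0, 1],
  [6.3, 0, -1.8, 0, 0, 0, 1],
  [6.3, 0, -1.8, 0, 0, 0, 1],
  [6.3, 0, -1.8, 0, 0, 0, 1],
  [6.3, 0, -1.8, 0, 0, 0, 1],
  [6.5, 0, -0.5, 0, 0, 0, 1],
  [6.5, 0, -0.5, 0, 0, 0, 1],
  [6.5, 0, -0.5, 0, 0, 0, 1],
  [6.5, 0, -0.5, 0, 0, 0, 1],
  [6.5, 0, -0.5, 0, 0, 0, 1],
  [6.5, 0, -0.5, 0, 0, 0, 1],
])

```text
clock: 16.63
ee_pos: [536.6, 226.0, 221.8]
eef_rot: [0.674, 0.723, 0.101, -0.108]
force: [1.1, -1.9, -1.4]
grip_width: 22.5
gripper_force: 64.9
```

Call:
jog_arm([
  [6.5, 0, 0.9, 0, 0, 0, 1],
  [6.5, 0, 0.9, 0, 0, 0, 1],
  [6.5, 0, 0.9, 0, 0, 0, 1],
  [6.5, 0, 0.9, 0, 0, 0, 1],
  [6.5, 0, 0.9, 0, 0, 0, 1],
  [6.5, 0, 0.9, 0, 0, 0, 1],
  [5.6, 0, 1.7, 0, 0, 0, 1],
  [5.6, 0, 1.7, 0, 0, 0, 1],
  [5.6, 0, 1.7, 0, 0, 0, 1],
  [5.6, 0, 1.7, 0, 0, 0, 1],
  [5.6, 0, 1.7, 0, 0, 0, 1],
  [4.7, 0, 2.2, 0, 0, 0, 1],
  [4.7, 0, 2.2, 0, 0, 0, 1],
  [4.7, 0, 2.2, 0, 0, 0, 1],
  [4.7, 0, 2.2, 0, 0, 0, 1],
  [4.7, 0, 2.2, 0, 0, 0, 1],
  [0, 0, 0, 0, 0, 0, 1],
])

```text
clock: 18.05
ee_pos: [529.2, 320.5, 224.0]
eef_rot: [0.674, 0.724, 0.101, -0.109]
force: [0.1, 0.5, 0.2]
grip_width: 22.5
gripper_force: 64.9
```

Run:
```python
from h import *
o=st(); print(np.round(o['joints'],2)); g=grab('wrist'); blade(g,o)
t=grab('top'); s=grab('scene')
for n,f in(('top',t),('scene',s)):
    m=cv2.inRange(hsv(f),np.array([17,150,120]),np.array([28,255,255]))
    for c in cv2.findContours(m,cv2.RETR_EXTERNAL,cv2.CHAIN_APPROX_NONE)[0]:
        if cv2.contourArea(c)>10: print(n,'brass',c.reshape(-1,2).min(0),c.reshape(-1,2).max(0))
    for a in(1.6,1.7,1.8,1.9): print(n,a,lidmask(a,f,0).round(0).tolist(),lidmask(a,f,8).round(0).tolist())
    for r in rects(f,[42,60,30],[90,255,255],10,40): print(' green',r)
b=cv2.cvtColor(np.asarray(s['pixels']),cv2.COLOR_RGB2BGR)[80:310,180:420]; cv2.imwrite('pics/open.png',cv2.resize(b,None,fx=2.5,fy=2.5,interpolation=cv2.INTER_CUBIC))
```

```text
t 18.05 p [529.2 320.5 224. ] R [[-0.069, 0.997, -0.022], [0.954, 0.072, 0.292], [0.293, -0.001, -0.956]] F [0.1 0.5 0.2] w 22.5 64.9
[-0.52  0.35  0.05  1.79 -0.37  0.91 -0.19]
blade wrist px rows 0 199 cols@row20 233 315 exp [[236.0, 172.0], [310.0, 172.0], [234.0, 94.0], [313.0, 94.0]]
top brass [ 52 235] [ 55 272]
top brass [108 105] [273 126]
top 1.6 [[75.0, 233.0], [75.0, 251.0], [75.0, 270.0]] [[78.0, 233.0], [79.0, 251.0], [79.0, 270.0]]
top 1.7 [[65.0, 234.0], [65.0, 252.0], [65.0, 271.0]] [[69.0, 234.0], [69.0, 252.0], [69.0, 271.0]]
top 1.8 [[55.0, 235.0], [55.0, 254.0], [55.0, 272.0]] [[60.0, 235.0], [60.0, 253.0], [60.0, 272.0]]
top 1.9 [[47.0, 236.0], [47.0, 255.0], [47.0, 274.0]] [[51.0, 236.0], [51.0, 255.0], [51.0, 273.0]]
 green (565.7, -191.9, 97.0, 60.0, -71.2, [344.0, 243.0])
 green (696.3, 49.6, 94.6, 60.1, -87.6, [254.0, 198.0])
 green (694.6, -118.9, 96.0, 61.0, -84.3, [316.0, 197.0])
scene brass [313 243] [448 322]
scene brass [385  95] [402 111]
scene 1.6 [[390.0, 115.0], [381.0, 107.0], [373.0, 99.0]] [[388.0, 117.0], [379.0, 108.0], [371.0, 100.0]]
scene 1.7 [[396.0, 113.0], [387.0, 105.0], [379.0, 97.0]] [[393.0, 115.0], [385.0, 106.0], [377.0, 99.0]]
scene 1.8 [[401.0, 112.0], [392.0, 104.0], [384.0, 96.0]] [[399.0, 113.0], [390.0, 105.0], [382.0, 97.0]]
scene 1.9 [[406.0, 111.0], [397.0, 103.0], [389.0, 95.0]] [[404.0, 113.0], [395.0, 105.0], [387.0, 97.0]]
 green (693.9, -119.5, 93.2, 59.3, -84.3, [243.0, 265.0])
 green (695.8, 49.7, 93.5, 58.8, -87.7, [293.0, 245.0])
 green (565.5, -192.9, 94.7, 59.1, -71.9, [206.0, 241.0])
```

View pics/open.png

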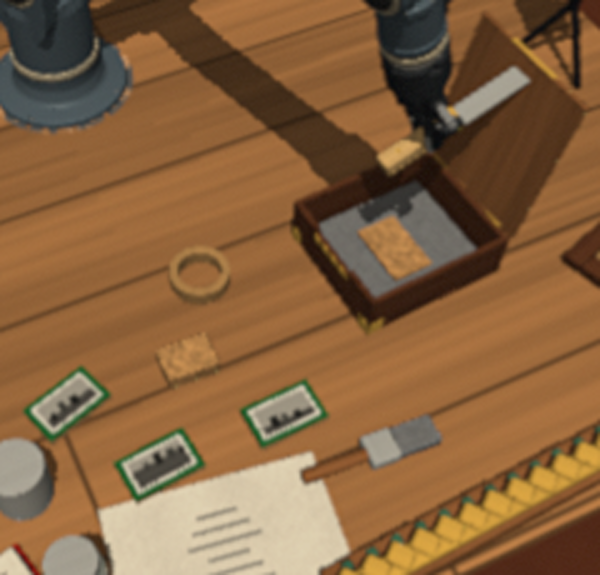

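The scene crop shows the lid leaning back at about 1.8 rad with its brass edge at crop (535,55). The case is open and the cork seat shows at crop (395,247). The prints, tape and block are where they were. Now I put the knife back.

Run:
```python
from h import *
plan([((546,130,215),down(94),12),((531.8,-403.3,130),down(-8),20),((531.8,-403.3,40),down(-8),5),((531.8,-403.3,18),down(-8),4)])
```

```text
12 rows [-15.8, 0.3, -1.8, -0.01, -1.42, 0.01]
   -> [546.3 130.1 215.1]
20 rows [-22.4, 20.8, 4.3, 0.0, -0.0, 5.1]
   -> [ 531.3 -403.6  129.4]
5 rows [0.1, -0.1, 17.9, 0.0, -0.01, -0.01]
   -> [ 531.9 -403.2   39.9]
4 rows [-0.0, 0.0, 5.5, 0.01, -0.0, 0.0]
   -> [ 531.9 -403.2   17.9]
```

Call:
jog_arm([
  [-15.8, 0.3, -1.8, 0, -1.4, 0, 1],
  [-15.8, 0.3, -1.8, 0, -1.4, 0, 1],
  [-15.8, 0.3, -1.8, 0, -1.4, 0, 1],
  [-15.8, 0.3, -1.8, 0, -1.4, 0, 1],
  [-15.8, 0.3, -1.8, 0, -1.4, 0, 1],
  [-15.8, 0.3, -1.8, 0, -1.4, 0, 1],
  [-15.8, 0.3, -1.8, 0, -1.4, 0, 1],
  [-15.8, 0.3, -1.8, 0, -1.4, 0, 1],
  [-15.8, 0.3, -1.8, 0, -1.4, 0, 1],
  [-15.8, 0.3, -1.8, 0, -1.4, 0, 1],
  [-15.8, 0.3, -1.8, 0, -1.5, 0, 1],
  [-15.8, 0.3, -1.8, 0, -1.5, 0, 1],
])

```text
clock: 19.2
ee_pos: [547.0, 128.2, 215.1]
eef_rot: [0.682, 0.731, -0.001, 0.001]
force: [0.9, -0.1, -1.4]
grip_width: 22.1
gripper_force: 64.9
```

Call:
jog_arm([
  [-22.4, 20.8, 4.3, 0, 0, 5.1, 1],
  [-22.4, 20.8, 4.3, 0, 0, 5.1, 1],
  [-22.4, 20.8, 4.3, 0, 0, 5.1, 1],
  [-22.4, 20.8, 4.3, 0, 0, 5.1, 1],
  [-22.4, 20.8, 4.3, 0, 0, 5.1, 1],
  [-22.4, 20.8, 4.3, 0, 0, 5.1, 1],
  [-22.4, 20.8, 4.3, 0, 0, 5.1, 1],
  [-22.4, 20.8, 4.3, 0, 0, 5.1, 1],
  [-22.4, 20.8, 4.3, 0, 0, 5.1, 1],
  [-22.4, 20.8, 4.3, 0, 0, 5.1, 1],
  [-22.4, 20.8, 4.3, 0, 0, 5.1, 1],
  [-22.4, 20.8, 4.3, 0, 0, 5.1, 1],
  [-22.4, 20.8, 4.3, 0, 0, 5.1, 1],
  [-22.4, 20.8, 4.3, 0, 0, 5.1, 1],
  [-22.4, 20.8, 4.3, 0, 0, 5.1, 1],
  [-22.4, 20.8, 4.3, 0, 0, 5.1, 1],
  [-22.4, 20.8, 4.3, 0, 0, 5.1, 1],
  [-22.4, 20.8, 4.3, 0, 0, 5.1, 1],
  [-22.4, 20.8, 4.3, 0, 0, 5.1, 1],
  [-22.4, 20.8, 4.3, 0, 0, 5.1, 1],
])

```text
clock: 20.87
ee_pos: [531.4, -405.7, 128.9]
eef_rot: [0.997, -0.071, -0.0, 0.001]
force: [0.5, 0.6, -1.2]
grip_width: 22.7
gripper_force: 64.9
```

Run:
```python
from h import *
o=st(); g=grab('wrist'); blade(g,o)
plan([((531.8,-403.3,40),down(-8),6),((531.8,-403.3,18),down(-8),4)])
f=grab('top')
print('seat',rects(f,[8,90,120],[22,200,255],14,60,(120,215,195,300)), hsv(f)[255,150],hsv(f)[262,150])
H=hsv(f); print([H[y,x].tolist() for y,x in((258,155),(258,125),(258,185),(235,155),(285,155))])
print(proj(f,[C0+[0,0,14]+UX*a*30+UY*b*48 for a,b in((1,1),(1,-1),(-1,-1),(-1,1))]).round(1).tolist())
```

```text
t 20.87 p [ 531.4 -405.7  128.9] R [[0.99, -0.143, -0.0], [-0.143, -0.99, -0.001], [-0.0, 0.001, -1.0]] F [ 0.5  0.6 -1.2] w 22.7 64.9
blade wrist px rows 0 176 cols@row20 233 314 exp [[237.0, 174.0], [311.0, 174.0], [234.0, 96.0], [313.0, 96.0]]
6 rows [1.2, -1.6, 14.7, 0.05, 0.06, -0.15]
   -> [ 531.7 -403.1   40.3]
4 rows [0.0, 0.1, 5.6, -0.0, -0.0, -0.01]
   -> [ 531.6 -403.5   17.9]
seat [(530.8, 305.6, 96.5, 61.1, 3.8, [159.0, 260.0]), (648.7, 315.6, 200.7, 22.2, -87.7, [155.0, 217.0])] [ 16 165 219] [ 16 169 199]
[[16, 167, 195], [19, 16, 125], [18, 22, 118], [10, 15, 50], [15, 20, 126]]
[[149.5, 278.7], [148.1, 243.0], [170.5, 241.0], [172.2, 276.5]]
```

Call:
jog_arm([
  [0.5, -2.2, 15, 0, 0, 0, 1],
  [0, 0, 20, 0, 0, 0, 1],
  [0, 0, 20, 0, 0, 0, 1],
  [0, 0, 20, 0, 0, 0, 1],
  [0, 0, 15, 0, 0, 0, 1],
  [0, 0, 10, 0, 0, 0, 1],
  [0, 0, 5, 0, 0, 0, 1],
  [0, 0, 3, 0, 0, 0, 1],
  [0, 0, 2, 0, 0, 0, 1],
  [0, 0, 0, 0, 0, 0, 1],
])

```text
clock: 21.8
ee_pos: [533.6, -402.2, 19.4]
eef_rot: [0.998, -0.069, 0.0, 0.0]
force: [0.1, 0.1, -0.8]
grip_width: 22.3
gripper_force: 64.9
```

Call:
jog_arm([
  [0, 0, 1, 0, 0, 0, 1],
  [0, 0, 1, 0, 0, 0, 1],
  [0, 0, 0, 0, 0, 0, 1],
])

```text
clock: 22.05
ee_pos: [533.5, -402.0, 17.4]
eef_rot: [0.998, -0.07, 0.0, 0.0]
force: [-0.0, -0.4, -0.4]
grip_width: 22.7
gripper_force: 64.9
```

Call:
jog_arm([
  [0, 0, 1, 0, 0, 0, 1],
  [0, 0, 0, 0, 0, 0, 1],
])

```text
clock: 22.22
ee_pos: [533.6, -402.0, 16.5]
eef_rot: [0.998, -0.07, 0.0, 0.0]
force: [0.2, 1.6, 3.0]
grip_width: 22.5
gripper_force: 65.2
```

Call:
jog_arm([
  [0, 0, 0, 0, 0, 0, 0.6],
  [0, 0, 0, 0, 0, 0, 0.2],
  [0, 0, 0, 0, 0, 0, -0.5],
  [0, 0, 0, 0, 0, 0, -1],
  [0, 0, 0, 0, 0, 0, -1],
  [0, 0, 0, 0, 0, 0, -1],
  [0, 0, 0, 0, 0, 0, -1],
  [0, 0, 0, 0, 0, 0, -1],
  [0, 0, -10, 0, 0, 0, -1],
  [0, 0, -20, 0, 0, 0, -1],
  [0, 0, -30, 0, 0, 0, -1],
  [0, 0, -30, 0, 0, 0, -1],
  [0, 0, -20, 0, 0, 0, -1],
])

```text
clock: 23.3
ee_pos: [533.9, -403.0, 129.6]
eef_rot: [0.998, -0.07, 0.001, 0.001]
force: [1.0, 0.6, 0.2]
grip_width: 85.1
gripper_force: 0.0
```

Run:
```python
from h import *
o=st()
plan([((565.7,-192.3,120),down(108.4),18)])
for n in('top','scene'):
    f=grab(n)
    for r in rects(f,[42,60,30],[90,255,255],10,40): print(n,' green',r)
w=grab('wrist'); print('handle w',rects(w,[14,60,150],[24,190,255],23,300,(200,80,350,300)))
print('blade w',rects(w,[0,0,140],[60,60,255],14,300,(200,0,350,250)))
```

```text
t 23.3 p [ 533.9 -403.   129.6] R [[0.99, -0.139, 0.003], [-0.139, -0.99, -0.002], [0.003, 0.002, -1.0]] F [1.  0.6 0.2] w 85.1 0.0
18 rows [11.7, -8.0, 0.5, 0.01, -0.0, -6.47]
   -> [ 566.  -191.9  120.5]
top  green (565.9, -192.4, 98.0, 60.0, -71.2, [344.0, 243.0])
top  green (696.3, 49.6, 94.6, 60.1, -87.6, [254.0, 198.0])
top  green (694.7, -118.5, 96.6, 61.0, -84.4, [316.0, 197.0])
scene  green (693.9, -119.4, 93.0, 59.5, -84.8, [243.0, 265.0])
scene  green (695.8, 49.7, 93.5, 58.8, -87.7, [293.0, 245.0])
scene  green (565.5, -192.9, 94.7, 59.1, -71.9, [206.0, 241.0])
handle w [(524.0, -400.4, 108.2, 24.0, -8.0, [271.0, 221.0])]
blade w [(624.0, -414.5, 94.3, 30.4, -7.9, [270.0, 81.0])]
```

Call:
jog_arm([
  [11.7, -8, 0.5, 0, 0, -6.47, -1],
  [11.7, -8, 0.5, 0, 0, -6.47, -1],
  [11.7, -8, 0.5, 0, 0, -6.47, -1],
  [11.7, -8, 0.5, 0, 0, -6.47, -1],
  [11.7, -8, 0.5, 0, 0, -6.47, -1],
  [11.7, -8, 0.5, 0, 0, -6.47, -1],
  [11.7, -8, 0.5, 0, 0, -6.47, -1],
  [11.7, -8, 0.5, 0, 0, -6.47, -1],
  [11.7, -8, 0.5, 0, 0, -6.47, -1],
  [11.7, -8, 0.5, 0, 0, -6.47, -1],
  [11.7, -8, 0.5, 0, 0, -6.47, -1],
  [11.7, -8, 0.5, 0, 0, -6.47, -1],
  [11.7, -8, 0.5, 0, 0, -6.47, -1],
  [11.7, -8, 0.5, 0, 0, -6.47, -1],
  [11.7, -8, 0.5, 0, 0, -6.47, -1],
  [11.7, -8, 0.5, 0, 0, -6.47, -1],
  [11.7, -8, 0.5, 0, 0, -6.47, -1],
  [11.7, -8, 0.5, 0, 0, -6.47, -1],
  [0, 0, 0, 0, 0, 0, -1],
])

```text
clock: 25.03
ee_pos: [562.6, -188.0, 115.6]
eef_rot: [0.583, 0.813, -0.0, -0.003]
force: [-0.4, 0.8, 0.3]
grip_width: 85.5
gripper_force: 0.0
```

```bash
cat >> h.py <<'E'
def wprint(z=10,roi=None):
    o=st(); w=grab('wrist'); p=np.array(o['ee_pos']);q=R.from_quat(o['eef_rot']); xa=np.degrees(np.arctan2(*q.apply([1,0,0])[[1,0]]))
    out=rects(w,[42,60,30],[90,255,255],z,300,roi)
    for r in out: print('wprint',r,'in tool',q.inv().apply(np.array([r[0],r[1],z])-p).round(1)[:2],'dyaw',round((r[4]-xa+90)%180-90,1))
    return out
E
python3 - <<'E'
from h import *
wprint()
plan([((565.7,-192.4,7),down(108.4),8)])
E
```

```text
t 25.03 p [ 562.6 -188.   115.6] R [[-0.321, 0.947, -0.005], [0.947, 0.321, 0.003], [0.004, -0.003, -1.0]] F [-0.4  0.8  0.3] w 85.5 0.0
wprint (566.9, -193.5, 95.3, 60.2, -71.3, [277.0, 215.0]) in tool [-7.1  2.6] dyaw -0.0
wprint (695.3, -120.4, 95.7, 60.6, -84.7, [480.0, 178.0]) in tool [ 20.9 147.7] dyaw -13.4
8 rows [-0.4, 0.1, 13.6, -0.01, -0.02, 0.01]
   -> [ 565.6 -192.3    7.2]
```

Call:
jog_arm([
  [-2, 1, 14, 0, 0, 0, -1],
  [-2, 1, 14, 0, 0, 0, -1],
  [-2, 0, 14, 0, 0, 0, -1],
  [0, 0, 14, 0, 0, 0, -1],
  [0, 0, 14, 0, 0, 0, -1],
  [0, 0, 14, 0, 0, 0, -1],
  [0, 0, 13, 0, 0, 0, -1],
  [0, 0, 11.6, 0, 0, 0, -1],
  [0, 0, 0, 0, 0, 0, -1],
  [0, 0, 0, 0, 0, 0, 0.5],
  [0, 0, 0, 0, 0, 0, 1],
  [0, 0, 0, 0, 0, 0, 1],
  [0, 0, 0, 0, 0, 0, 1],
  [0, 0, 0, 0, 0, 0, 1],
  [0, 0, 0, 0, 0, 0, 1],
  [0, 0, 0, 0, 0, 0, 1],
])

```text
clock: 26.42
ee_pos: [570.2, -196.2, 9.6]
eef_rot: [0.584, 0.811, 0.0, 0.001]
force: [-0.1, -0.4, 5.5]
grip_width: 57.7
gripper_force: 64.7
```

Run:
```python
from h import *
o=st(); w=grab('wrist','g1'); p=np.array(o['ee_pos']); wprint(10)
```

```text
t 26.42 p [ 570.2 -196.2    9.6] R [[-0.317, 0.948, 0.002], [0.948, 0.317, -0.001], [-0.001, 0.002, -1.0]] F [-0.1 -0.4  5.5] w 57.7 64.7
t 26.47 p [ 570.1 -196.2    9.6] R [[-0.317, 0.948, 0.002], [0.948, 0.317, -0.001], [-0.001, 0.002, -1.0]] F [-0.2  0.5  5.1] w 57.6 64.7
wprint (669.1, -149.7, 55.4, 21.1, -59.1, [542.0, 251.0]) in tool [ 12.7 108.6] dyaw 12.4
wprint (569.0, -192.0, 94.5, 59.9, -71.6, [274.0, 255.0]) in tool [4.3 0.3] dyaw -0.1
```

View pics/g1.png

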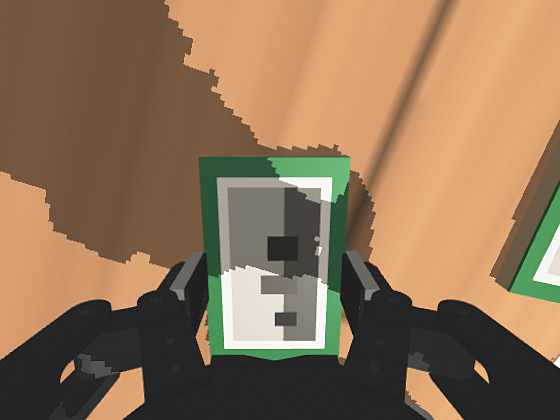

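The wrist view shows the print gripped squarely between the pads, with the far edge at row 156 and sides at columns 200–350. The fingertips touched the bench and the print sits about 3.5 mm forward in the tool, so I regrip 3 mm higher and centred.

Call:
jog_arm([
  [0, 0, 0, 0, 0, 0, -0.9],
  [0, 0, 0, 0, 0, 0, -0.9],
  [0, 0, 0, 0, 0, 0, -0.9],
  [1.8, 0, -2.7, 0, 0, 0, -0.9],
  [1.8, 0, -2.7, 0, 0, 0, -0.9],
  [0, 0, 0, 0, 0, 0, 1],
  [0, 0, 0, 0, 0, 0, 1],
  [0, 0, 0, 0, 0, 0, 1],
  [0, 0, 0, 0, 0, 0, 1],
  [0, 0, 0, 0, 0, 0, 1],
  [0, 0, 0, 0, 0, 0, 1],
  [0, 0, 0, 0, 0, 0, 1],
])

```text
clock: 27.52
ee_pos: [568.2, -192.2, 14.9]
eef_rot: [0.584, 0.812, 0.0, -0.0]
force: [-1.3, 0.5, 8.7]
grip_width: 56.2
gripper_force: 61.7
```

Call:
jog_arm([
  [0, 0, -8, 0, 0, 0, 1],
  [0, 0, -20, 0, 0, 0, 1],
  [0, 0, -30, 0, 0, 0, 1],
  [0, 0, -40, 0, 0, 0, 1],
  [0, 0, -40, 0, 0, 0, 1],
  [0, 0, -20, 0, 0, 0, 1],
  [0, 0, 0, 0, 0, 0, 1],
  [0, 0, 0, 0, 0, 0, 1],
  [0, 0, 0, 0, 0, 0, 1],
])

```text
clock: 28.27
ee_pos: [567.1, -192.1, 170.9]
eef_rot: [0.584, 0.812, -0.0, -0.001]
force: [0.7, -0.1, 0.5]
grip_width: 56.1
gripper_force: 63.6
```

Run:
```python
from h import *
o=bot.get_obs(); wprint(o['ee_pos'][2]-2)
plan([((531,305.4,150),down(183.8),18)])
```

```text
t 28.27 p [ 567.1 -192.1  170.9] R [[-0.317, 0.948, -0.002], [0.948, 0.317, 0.001], [0.001, -0.002, -1.0]] F [ 0.7 -0.1  0.5] w 56.1 63.6
wprint (566.9, -190.7, 92.5, 58.8, -71.6, [274.0, 257.0]) in tool [1.4 0.3] dyaw -0.1
wprint (614.0, -124.7, 43.7, 27.5, -84.6, [439.0, 159.0]) in tool [49.  65.9] dyaw -13.1
wprint (616.6, -68.8, 28.2, 8.4, 17.4, [522.0, 10.0]) in tool [101.2  86.1] dyaw 88.9
18 rows [19.2, 22.8, 1.1, -0.0, -0.01, -4.18]
   -> [530.9 305.6 150.2]
```

Call:
jog_arm([
  [19.2, 22.8, 1.1, 0, 0, -4.18, 1],
  [19.2, 22.8, 1.1, 0, 0, -4.18, 1],
  [19.2, 22.8, 1.1, 0, 0, -4.18, 1],
  [19.2, 22.8, 1.1, 0, 0, -4.18, 1],
  [19.2, 22.8, 1.1, 0, 0, -4.18, 1],
  [19.2, 22.8, 1.1, 0, 0, -4.18, 1],
  [19.2, 22.8, 1.1, 0, 0, -4.18, 1],
  [19.2, 22.8, 1.1, 0, 0, -4.18, 1],
  [19.2, 22.8, 1.1, 0, 0, -4.18, 1],
  [19.2, 22.8, 1.1, 0, 0, -4.18, 1],
  [19.2, 22.8, 1.1, 0, 0, -4.18, 1],
  [19.2, 22.8, 1.1, 0, 0, -4.18, 1],
  [19.2, 22.8, 1.1, 0, 0, -4.18, 1],
  [19.2, 22.8, 1.1, 0, 0, -4.18, 1],
  [19.2, 22.8, 1.1, 0, 0, -4.18, 1],
  [19.2, 22.8, 1.1, 0, 0, -4.18, 1],
  [19.2, 22.8, 1.1, 0, 0, -4.18, 1],
  [19.2, 22.8, 1.1, 0, 0, -4.18, 1],
  [0, 0, 0, 0, 0, 0, 1],
  [0, 0, 0, 0, 0, 0, 1],
])

```text
clock: 29.98
ee_pos: [529.7, 306.8, 150.1]
eef_rot: [-0.035, 0.999, -0.0, -0.002]
force: [0.3, -1.0, -0.7]
grip_width: 55.7
gripper_force: 63.6
```

Call:
jog_arm([
  [0, 0, 0, 0, 0, 0, 1],
  [0, 0, 0, 0, 0, 0, 1],
])

```text
clock: 30.15
ee_pos: [532.9, 303.4, 151.0]
eef_rot: [-0.031, 1.0, -0.001, -0.001]
force: [0.4, -0.0, -0.1]
grip_width: 56.3
gripper_force: 63.6
```

```bash
cat >> h.py <<'E'
def inner(z=72,save=None):
    # case grey-floor interior seen by wrist camera: rect of the floor (z=8) region
    w=grab('wrist',save); H=hsv(w); return w
E
python3 - <<'E'
from h import *
o=bot.get_obs(); z=o['ee_pos'][2]-5; wprint(z)
f=grab('top'); print(rects(f,*GREEN,z,80,(100,200,220,320)))
plan([((531.4,305.5,60),down(183.8),6)])
E
```

```text
t 30.15 p [532.9 303.4 151. ] R [[-0.998, -0.062, -0.001], [-0.062, 0.998, -0.002], [0.001, -0.002, -1.0]] F [ 0.4 -0.  -0.1] w 56.3 63.6
wprint (533.1, 303.2, 94.6, 60.2, 3.6, [274.0, 258.0]) in tool [-0.2 -0.2] dyaw 0.0
[]
6 rows [0.2, 0.3, 15.2, -0.01, -0.0, -0.04]
   -> [531.7 305.3  60.3]
```

```bash
cat >> h.py <<'E'
def avg(n=5):
    P=[]
    for i in range(n): bot.grab_frame('wrist'); o=bot.get_obs(); P.append(list(o['ee_pos'])+[np.degrees(np.arctan2(*R.from_quat(o['eef_rot']).apply([1,0,0])[[1,0]]))%360])
    P=np.array(P); print('avg',P.mean(0).round(2),'sd',P.std(0).round(2),'t',round(o['clock'],1)); return P.mean(0)
E
python3 - <<'E'
from h import *
a=avg(6)
plan([((531.4,305.5,60),down(183.8),6)],(a[:3],down(a[3])))
E
```

```text
avg [532.62 304.51 151.91 183.64] sd [0.2  0.38 0.15 0.04] t 30.6
6 rows [0.2, 0.2, 15.3, 0.0, 0.0, -0.03]
   -> [531.3 305.6  60.1]
```

Call:
jog_arm([
  [0.5, 0.5, 15, 0, 0, 0, 1],
  [0.5, 0.5, 20, 0, 0, 0, 1],
  [0, 0, 20, 0, 0, 0, 1],
  [0, 0, 20, 0, 0, 0, 1],
  [0, 0, 15, 0, 0, 0, 1],
  [0, 0, 10, 0, 0, 0, 1],
  [0, 0, 8, 0, 0, 0, 1],
  [0, 0, 6, 0, 0, 0, 1],
  [0, 0, 3, 0, 0, 0, 1],
  [0, 0, 0, 0, 0, 0, 1],
  [0, 0, 0, 0, 0, 0, 1],
])

```text
clock: 31.47
ee_pos: [531.5, 306.4, 35.6]
eef_rot: [-0.033, 0.999, 0.0, 0.0]
force: [-0.6, 0.3, -0.0]
grip_width: 56.2
gripper_force: 63.6
```

Run:
```python
from h import *
st();a=avg(4); wprint(a[2]-5)
```

```text
t 31.47 p [531.5 306.4  35.6] R [[-0.998, -0.065, 0.001], [-0.065, 0.998, 0.001], [-0.001, 0.001, -1.0]] F [-0.6  0.3 -0. ] w 56.2 63.6
avg [531.53 306.47  35.74 183.72] sd [0.05 0.04 0.04 0.  ] t 31.7
t 31.67 p [531.5 306.4  35.7] R [[-0.998, -0.065, 0.001], [-0.065, 0.998, 0.001], [-0.001, 0.001, -1.0]] F [ 1.1 -0.1 -1.2] w 56.0 63.6
wprint (531.7, 306.2, 94.7, 60.1, 3.7, [274.0, 257.0]) in tool [-0.2 -0.2] dyaw -0.0
```

Call:
jog_arm([
  [0, -0.5, 2, 0, 0, 0, 1],
  [0, 0, 2, 0, 0, 0, 1],
  [0, 0, 1.5, 0, 0, 0, 1],
  [0, 0, 0, 0, 0, 0, 1],
  [0, 0, 0, 0, 0, 0, 1],
])

```text
clock: 32.13
ee_pos: [531.0, 305.6, 29.3]
eef_rot: [-0.033, 0.999, -0.0, -0.0]
force: [0.2, -0.1, -0.3]
grip_width: 55.9
gripper_force: 63.6
```

Call:
jog_arm([
  [0, 0, 1, 0, 0, 0, 1],
  [0, 0, 0, 0, 0, 0, 1],
])

```text
clock: 32.3
ee_pos: [531.1, 305.7, 29.1]
eef_rot: [-0.032, 0.999, -0.0, -0.0]
force: [-1.4, -0.6, 4.3]
grip_width: 55.9
gripper_force: 65.0
```

Contact with the seat. I release and rise to look.

Call:
jog_arm([
  [0, 0, 0, 0, 0, 0, -0.2],
  [0, 0, 0, 0, 0, 0, -0.5],
  [0, 0, 0, 0, 0, 0, -0.9],
  [0, 0, 0, 0, 0, 0, -0.9],
  [0, 0, 0, 0, 0, 0, -0.9],
  [0, 0, -10, 0, 0, 0, -0.9],
  [0, 0, -20, 0, 0, 0, -0.9],
  [0, 0, -30, 0, 0, 0, -0.9],
  [0, 0, -40, 0, 0, 0, -0.9],
  [0, 0, -30, 0, 0, 0, -0.9],
  [0, 0, -15, 0, 0, 0, -0.9],
  [0, 0, 0, 0, 0, 0, -0.9],
  [0, 0, 0, 0, 0, 0, -0.9],
  [0, 0, 0, 0, 0, 0, -0.9],
])

```text
clock: 33.47
ee_pos: [530.5, 305.1, 172.8]
eef_rot: [-0.033, 0.999, -0.0, -0.001]
force: [-0.1, -0.7, 0.1]
grip_width: 81.2
gripper_force: 0.0
```

Run:
```python
from h import *
a=avg(3); wprint(24); w=grab('wrist','in1'); b=grab('top'); print('top',rects(b,[42,60,30],[90,255,255],24,40,(100,200,220,320)))
for n in('top','scene'):
    f=grab(n)
    for r in rects(f,[42,60,30],[90,255,255],10,40): print(n,' green',r)
```

```text
avg [530.29 305.06 172.02 183.73] sd [0.05 0.05 0.11 0.  ] t 33.6
t 33.62 p [530.4 305.1 171.9] R [[-0.998, -0.065, -0.003], [-0.065, 0.998, -0.001], [0.003, -0.001, -1.0]] F [ 0.1 -0.3  0. ] w 81.1 0.0
wprint (532.1, 305.8, 95.4, 60.1, 3.7, [275.0, 195.0]) in tool [-2.2  0.8] dyaw -0.0
top [(531.7, 298.2, 95.2, 44.7, 1.3, [166.0, 263.0])]
top  green (533.3, 301.6, 96.3, 45.2, 1.3, [166.0, 263.0])
top  green (696.3, 49.6, 94.6, 60.1, -87.6, [254.0, 198.0])
top  green (694.7, -118.6, 96.5, 61.0, -84.4, [316.0, 197.0])
scene  green (693.8, -119.5, 93.2, 59.4, -84.3, [243.0, 265.0])
scene  green (695.8, 49.7, 93.5, 58.8, -87.7, [293.0, 245.0])
scene  green (520.8, 313.9, 98.9, 62.4, 4.0, [338.0, 177.0])
```

View pics/in1.png

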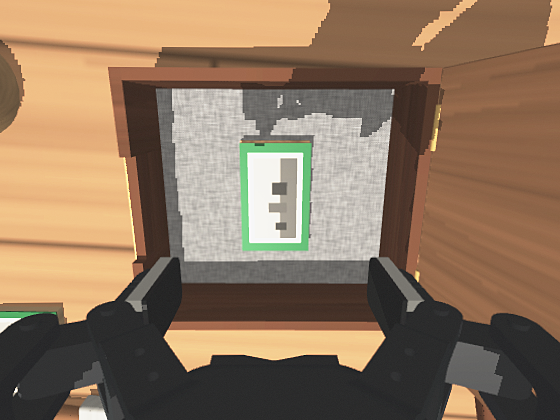

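The wrist view shows print 1 in the middle of the case: green rectangle with columns 241–312 and rows 142–250. The rim's outer edges are at rows 68 and 328. A thin dark strip shows at the print's far edge (row 140). I check its centring against the case walls numerically.

Run:
```python
from h import *
im=cv2.imread('pics/in1.png'); H=cv2.cvtColor(im,cv2.COLOR_BGR2HSV)
w=grab('wrist')
for c in(215,262,290): print('col',c,[(r,H[r,c].tolist()) for r in range(130,148)])
s=H[:,:,1].astype(int)
for c in(225,265,330): print('S col',c,'rows60-95',s[60:95,c].tolist(),'rows 255-335',s[255:335:1,c].tolist())
print('case corners exp',proj(w,[C0+UX*a+UY*b+[0,0,72] for a,b in((-108,-98),(-108,98),(108,98),(108,-98))]).round(1).tolist(), 'floor',proj(w,[C0+UX*a+UY*b+[0,0,8] for a,b in((-100,-90),(-100,90),(100,90),(100,-90))]).round(1).tolist())
print('seat exp (531,305.5)',proj(w,[np.array([531,305.5,14])+UX*a+UY*b for a,b in((-30,-48),(-30,48),(30,48),(30,-48))]).round(1).tolist())
```

```text
col 215 [(130, [16, 14, 194]), (131, [18, 17, 194]), (132, [19, 14, 198]), (133, [15, 15, 202]), (134, [20, 15, 199]), (135, [20, 16, 188]), (136, [14, 15, 184]), (137, [23, 16, 190]), (138, [23, 15, 202]), (139, [16, 15, 187]), (140, [21, 13, 192]), (141, [19, 15, 182]), (142, [18, 17, 200]), (143, [14, 16, 210]), (144, [19, 14, 206]), (145, [15, 15, 202]), (146, [18, 16, 194]), (147, [20, 15, 198])]
col 262 [(130, [15, 10, 103]), (131, [23, 10, 104]), (132, [24, 12, 107]), (133, [23, 10, 105]), (134, [17, 16, 110]), (135, [18, 12, 106]), (136, [21, 17, 105]), (137, [15, 14, 108]), (138, [30, 5, 106]), (139, [105, 10, 101]), (140, [14, 93, 145]), (141, [14, 119, 195]), (142, [14, 109, 166]), (143, [52, 83, 101]), (144, [70, 136, 94]), (145, [68, 123, 83]), (146, [65, 114, 195]), (147, [66, 114, 203])]
col 290 [(130, [19, 15, 191]), (131, [16, 15, 193]), (132, [22, 15, 183]), (133, [21, 13, 199]), (134, [18, 15, 205]), (135, [25, 13, 119]), (136, [12, 13, 100]), (137, [18, 13, 99]), (138, [30, 5, 98]), (139, [100, 8, 96]), (140, [14, 85, 126]), (141, [14, 118, 171]), (142, [10, 114, 
[... 1366 characters left out ...]
0, 117, 120, 119, 117, 115, 107, 107, 97, 111, 105, 108, 86, 32, 7, 12, 11, 13, 9] rows 255-335 [14, 15, 14, 16, 15, 14, 14, 13, 15, 13, 13, 13, 10, 12, 12, 12, 13, 12, 12, 9, 11, 11, 11, 14, 14, 16, 11, 9, 31, 125, 109, 108, 110, 104, 104, 106, 118, 107, 100, 104, 111, 101, 113, 102, 106, 110, 112, 117, 113, 112, 108, 111, 109, 108, 112, 104, 103, 109, 111, 113, 110, 109, 113, 118, 113, 100, 130, 133, 133, 132, 132, 133, 133, 135, 135, 130, 107, 108, 106, 107]
case corners exp [[139.2, 329.4], [104.7, 66.4], [439.6, 64.6], [408.2, 328.4]] floor [[172.3, 281.8], [153.5, 88.1], [391.8, 86.9], [375.2, 281.0]]
seat exp (531,305.5) [[242.5, 243.9], [239.1, 139.5], [308.9, 139.2], [306.5, 243.6]]
```

Run:
```python
from h import *
im=cv2.imread('pics/in1.png'); H=cv2.cvtColor(im,cv2.COLOR_BGR2HSV); s=H[:,:,1].astype(int); w=grab('wrist')
for r in(150,210,240):
    fl=np.where(s[r]<40)[0]; fl=fl[(fl>130)&(fl<420)]; L=fl.min();Rr=fl.max()
    A=onz(w,[(L-.5,r),(Rr+.5,r)],8); m=A.mean(0); print(r,L,Rr,'width',np.linalg.norm(A[0]-A[1]).round(1),'case-x of floor centre rel C0',((m-C0)@UX).round(1))
for c in(225,330):
    A=onz(w,[(c,88.5),(c,282.7)],8); print('floor y mid rel C0',((A.mean(0)-C0)@UY).round(1),np.linalg.norm(A[0]-A[1]).round(1))
P=np.array([532.1,305.8,0]); print('print in case frame',((P-C0)@UX).round(1),((P-C0)@UY).round(1))
o=bot.get_obs()
plan([((640,150,150),down(140),16),((696.5,49.6,120),down(92.4),12)])
```

```text
150 161 388 width 201.5 case-x of floor centre rel C0 1.4
210 167 382 width 200.6 case-x of floor centre rel C0 1.2
240 169 379 width 200.9 case-x of floor centre rel C0 0.6
floor y mid rel C0 -1.0 181.2
floor y mid rel C0 -1.5 181.2
print in case frame 1.2 -1.2
16 rows [-9.6, -7.5, 1.5, -0.0, -0.0, 2.73]
   -> [640.9 150.3 149.2]
12 rows [-9.9, 0.1, 2.4, -0.0, -0.0, 3.97]
   -> [696.4  49.1 120.4]
```

Call:
jog_arm([
  [-9.6, -7.5, 1.5, 0, 0, 2.7, -0.9],
  [-9.6, -7.5, 1.5, 0, 0, 2.7, -0.9],
  [-9.6, -7.5, 1.5, 0, 0, 2.7, -0.9],
  [-9.6, -7.5, 1.5, 0, 0, 2.7, -0.9],
  [-9.6, -7.5, 1.5, 0, 0, 2.7, -0.9],
  [-9.6, -7.5, 1.5, 0, 0, 2.7, -0.9],
  [-9.6, -7.5, 1.5, 0, 0, 2.7, -0.9],
  [-9.6, -7.5, 1.5, 0, 0, 2.7, -0.9],
  [-9.6, -7.5, 1.5, 0, 0, 2.7, -0.9],
  [-9.6, -7.5, 1.5, 0, 0, 2.7, -0.9],
  [-9.6, -7.5, 1.5, 0, 0, 2.7, -0.9],
  [-9.6, -7.5, 1.5, 0, 0, 2.7, -0.9],
  [-9.6, -7.5, 1.5, 0, 0, 2.7, -0.9],
  [-9.6, -7.5, 1.5, 0, 0, 2.8, -0.9],
  [-9.6, -7.5, 1.5, 0, 0, 2.8, -0.9],
  [-9.6, -7.5, 1.5, 0, 0, 2.8, -0.9],
])

```text
clock: 35.3
ee_pos: [641.8, 149.5, 149.4]
eef_rot: [0.342, 0.94, 0.0, -0.0]
force: [1.1, -0.7, -0.2]
grip_width: 80.9
gripper_force: 0.0
```

Call:
jog_arm([
  [-9.9, 0.1, 2.4, 0, 0, 4, -0.9],
  [-9.9, 0.1, 2.4, 0, 0, 4, -0.9],
  [-9.9, 0.1, 2.4, 0, 0, 4, -0.9],
  [-9.9, 0.1, 2.4, 0, 0, 4, -0.9],
  [-9.9, 0.1, 2.4, 0, 0, 4, -0.9],
  [-9.9, 0.1, 2.4, 0, 0, 4, -0.9],
  [-9.9, 0.1, 2.4, 0, 0, 4, -0.9],
  [-9.9, 0.1, 2.4, 0, 0, 4, -0.9],
  [-9.9, 0.1, 2.4, 0, 0, 4, -0.9],
  [-9.9, 0.1, 2.4, 0, 0, 4, -0.9],
  [-9.9, 0.1, 2.4, 0, 0, 3.8, -0.9],
  [-9.9, 0.1, 2.4, 0, 0, 3.8, -0.9],
  [0, 0, 0, 0, 0, 0, -0.9],
  [0, 0, 0, 0, 0, 0, -0.9],
  [0, 0, 0, 0, 0, 0, -0.9],
  [0, 0, 0, 0, 0, 0, -0.9],
])

```text
clock: 36.63
ee_pos: [697.1, 50.7, 120.9]
eef_rot: [0.69, 0.724, 0.0, -0.0]
force: [-0.8, -0.3, 0.0]
grip_width: 81.5
gripper_force: 0.0
```

Run:
```python
from h import *
a=avg(3); wprint(10); f=grab('top'); print(rects(f,[42,60,30],[90,255,255],10,40)[:4])
```

```text
avg [697.13  50.54 120.85  92.71] sd [0.02 0.17 0.01 0.01] t 36.8
t 36.78 p [697.2  50.3 120.8] R [[-0.047, 0.999, 0.0], [0.999, 0.047, 0.001], [0.001, 0.0, -1.0]] F [ 0.4 -0.   1.2] w 81.1 0.0
wprint (691.1, -76.4, 59.3, 13.0, 2.7, [261.0, 350.0]) in tool [-126.4  -12. ] dyaw -90.0
wprint (697.4, 49.4, 95.4, 59.7, -87.6, [274.0, 205.0]) in tool [-1.   0.2] dyaw -0.3
[(533.6, 309.6, 97.6, 61.2, 3.9, [158.0, 259.0]), (698.4, 9.2, 57.7, 14.1, 1.9, [270.0, 197.0]), (694.7, -118.6, 96.5, 61.0, -84.4, [316.0, 197.0])]
```

Call:
jog_arm([
  [-1, 0.2, 14, 0, 0, 0.3, -0.9],
  [0, 0, 20, 0, 0, 0, -0.9],
  [0, 0, 20, 0, 0, 0, -0.9],
  [0, 0, 20, 0, 0, 0, -0.9],
  [0, 0, 14, 0, 0, 0, -0.9],
  [0, 0, 10, 0, 0, 0, -0.9],
  [0, 0, 6, 0, 0, 0, -0.9],
  [0, 0, 3, 0, 0, 0, -0.9],
  [0, 0, 0, 0, 0, 0, -0.9],
  [0, 0, 0, 0, 0, 0, -0.9],
  [0, 0, 0, 0, 0, 0, 1],
  [0, 0, 0, 0, 0, 0, 1],
  [0, 0, 0, 0, 0, 0, 1],
  [0, 0, 0, 0, 0, 0, 1],
  [0, 0, 0, 0, 0, 0, 1],
  [0, 0, 0, 0, 0, 0, 1],
  [0, 0, 0, 0, 0, 0, 1],
])

```text
clock: 38.3
ee_pos: [698.2, 48.6, 15.9]
eef_rot: [0.693, 0.721, 0.001, 0.001]
force: [-2.0, -0.5, 6.3]
grip_width: 55.3
gripper_force: 61.9
```

Run:
```python
from h import *
a=avg(2); wprint(10)
plan([(a[:3]+[0,0,140],down(a[3]),7),((640,160,155),down(140),14),((531.1,305.7,155),down(183.7),14)],(a[:3],down(a[3])))
```

```text
avg [698.21  48.62  15.83  92.33] sd [0.   0.01 0.01 0.  ] t 38.4
t 38.4 p [698.2  48.6  15.8] R [[-0.041, 0.999, 0.002], [0.999, 0.041, 0.0], [0.0, 0.002, -1.0]] F [-2.1  0.5  6.7] w 55.5 61.9
wprint (698.5, 49.6, 95.7, 59.9, -87.7, [274.0, 256.0]) in tool [1.  0.3] dyaw -0.0
7 rows [0.0, 0.0, -20.0, 0.0, 0.0, 0.0]
   -> [698.2  48.6 155.8]
14 rows [9.2, -0.5, 0.1, -0.0, 0.0, -3.41]
   -> [640.2 159.7 154.4]
14 rows [11.1, 7.4, -0.0, -0.0, 0.0, -3.12]
   -> [531.3 305.9 154.4]
```

Call:
jog_arm([
  [0, 0, -8, 0, 0, 0, 1],
  [0, 0, -16, 0, 0, 0, 1],
  [0, 0, -30, 0, 0, 0, 1],
  [0, 0, -36, 0, 0, 0, 1],
  [0, 0, -30, 0, 0, 0, 1],
  [0, 0, -20, 0, 0, 0, 1],
  [9.2, -0.5, 0, 0, 0, -3.4, 1],
  [9.2, -0.5, 0, 0, 0, -3.4, 1],
  [9.2, -0.5, 0, 0, 0, -3.4, 1],
  [9.2, -0.5, 0, 0, 0, -3.4, 1],
  [9.2, -0.5, 0, 0, 0, -3.4, 1],
  [9.2, -0.5, 0, 0, 0, -3.4, 1],
  [9.2, -0.5, 0, 0, 0, -3.4, 1],
  [9.2, -0.5, 0, 0, 0, -3.4, 1],
  [9.2, -0.5, 0, 0, 0, -3.4, 1],
  [9.2, -0.5, 0, 0, 0, -3.4, 1],
  [9.2, -0.5, 0, 0, 0, -3.4, 1],
  [9.2, -0.5, 0, 0, 0, -3.4, 1],
  [9.2, -0.5, 0, 0, 0, -3.4, 1],
  [9.2, -0.5, 0, 0, 0, -3.4, 1],
])

```text
clock: 40.12
ee_pos: [639.2, 160.0, 154.4]
eef_rot: [0.341, 0.94, 0.0, 0.0]
force: [-0.5, -0.5, -0.2]
grip_width: 55.0
gripper_force: 63.3
```

Call:
jog_arm([
  [11.1, 7.4, 0, 0, 0, -3.1, 1],
  [11.1, 7.4, 0, 0, 0, -3.1, 1],
  [11.1, 7.4, 0, 0, 0, -3.1, 1],
  [11.1, 7.4, 0, 0, 0, -3.1, 1],
  [11.1, 7.4, 0, 0, 0, -3.1, 1],
  [11.1, 7.4, 0, 0, 0, -3.1, 1],
  [11.1, 7.4, 0, 0, 0, -3.1, 1],
  [11.1, 7.4, 0, 0, 0, -3.1, 1],
  [11.1, 7.4, 0, 0, 0, -3.1, 1],
  [11.1, 7.4, 0, 0, 0, -3.1, 1],
  [11.1, 7.4, 0, 0, 0, -3.1, 1],
  [11.1, 7.4, 0, 0, 0, -3.1, 1],
  [11.1, 7.4, 0, 0, 0, -3.1, 1],
  [11.1, 7.4, 0, 0, 0, -3.1, 1],
  [0, 0, 0, 0, 0, 0, 1],
  [0, 0, 0, 0, 0, 0, 1],
  [0, 0, 0, 0, 0, 0, 1],
  [0, 0, 0, 0, 0, 0, 1],
  [0, 0, 0, 0, 0, 0, 1],
])

```text
clock: 41.7
ee_pos: [532.2, 305.6, 153.7]
eef_rot: [-0.028, 1.0, -0.0, 0.0]
force: [-1.0, -0.2, 0.1]
grip_width: 55.1
gripper_force: 63.3
```

Run:
```python
from h import *
a=avg(4); wprint(a[2]-5)
plan([((531.1+1,305.8,50),down(183.7),6)],(a[:3],down(a[3])))
```

```text
avg [531.76 305.98 153.65 183.26] sd [0.17 0.17 0.03 0.02] t 41.9
t 41.9 p [531.5 306.2 153.6] R [[-0.998, -0.057, -0.0], [-0.057, 0.998, -0.0], [0.0, -0.0, -1.0]] F [ 0.2 -0.5 -0.9] w 54.6 63.3
wprint (526.6, 305.7, 102.8, 59.8, 3.3, [273.0, 232.0]) in tool [ 5.  -0.2] dyaw 0.0
6 rows [-0.1, -0.0, 17.3, -0.0, 0.0, -0.07]
   -> [532.4 306.   49.8]
```

Call:
jog_arm([
  [0, 0, 15, 0, 0, -0.4, 1],
  [0, 0, 20, 0, 0, 0, 1],
  [0, 0, 20, 0, 0, 0, 1],
  [0, 0, 20, 0, 0, 0, 1],
  [0, 0, 15, 0, 0, 0, 1],
  [0, 0, 8, 0, 0, 0, 1],
  [0, 0, 5, 0, 0, 0, 1],
  [0, 0, 2, 0, 0, 0, 1],
  [0, 0, 0, 0, 0, 0, 1],
  [0, 0, 0, 0, 0, 0, 1],
  [0, 0, 0, 0, 0, 0, 1],
])

```text
clock: 42.87
ee_pos: [531.9, 306.9, 49.7]
eef_rot: [-0.032, 0.999, 0.001, 0.001]
force: [1.0, 0.1, -0.4]
grip_width: 54.8
gripper_force: 63.3
```

Run:
```python
from h import *
a=avg(2); wprint(a[2]-5.8)
f=grab('wrist'); H=hsv(f); print([(r,H[r,290].tolist()) for r in range(140,170,2)])
p=a[:3]; q=down(a[3]); print('exp far edge held (centre +1)',proj(f,[p+q.apply([49,0,5.8]),p+q.apply([49,0,15.8])]).round(1).tolist(),'print1 far top edge',proj(f,[[531.2-48,305.7-3,24]]).round(1).tolist())
```

```text
avg [531.75 306.8   49.58 183.72] sd [0.05 0.03 0.05 0.  ] t 43.0
t 42.97 p [531.7 306.8  49.5] R [[-0.998, -0.065, 0.001], [-0.065, 0.998, 0.001], [-0.001, 0.001, -1.0]] F [-0.1  0.5 -0.2] w 55.1 63.3
wprint (530.4, 306.5, 97.0, 60.0, 3.7, [274.0, 254.0]) in tool [ 1.3 -0.2] dyaw -0.0
[(140, [23, 11, 91]), (142, [23, 11, 93]), (144, [8, 11, 94]), (146, [12, 13, 95]), (148, [18, 13, 98]), (150, [8, 11, 96]), (152, [18, 25, 102]), (154, [15, 116, 149]), (156, [15, 111, 140]), (158, [22, 78, 98]), (160, [18, 89, 112]), (162, [44, 80, 80]), (164, [68, 117, 87]), (166, [68, 119, 86]), (168, [68, 122, 86])]
exp far edge held (centre +1) [[274.7, 161.4], [274.7, 158.4]] print1 far top edge [[272.6, 156.5]]
```

Call:
jog_arm([
  [-0.3, -1.1, 2, 0, 0, 0, 1],
  [0, 0, 3, 0, 0, 0, 1],
  [0, 0, 2, 0, 0, 0, 1],
  [0, 0, 1, 0, 0, 0, 1],
  [0, 0, 0, 0, 0, 0, 1],
  [0, 0, 0, 0, 0, 0, 1],
  [0, 0, 0, 0, 0, 0, 1],
])

```text
clock: 43.65
ee_pos: [531.7, 305.5, 40.7]
eef_rot: [-0.033, 0.999, 0.0, 0.0]
force: [0.3, -0.1, -0.0]
grip_width: 55.4
gripper_force: 63.3
```

Run:
```python
from h import *
st(); avg(2)
```

```text
t 43.65 p [531.7 305.5  40.7] R [[-0.998, -0.065, 0.0], [-0.065, 0.998, 0.0], [-0.0, 0.0, -1.0]] F [ 0.3 -0.1 -0. ] w 55.4 63.3
avg [531.67 305.5   40.74 183.73] sd [0.02 0.01 0.04 0.  ] t 43.8
```

Call:
jog_arm([
  [-0.4, 0.2, 0.8, 0, 0, 0, 1],
  [0, 0, 0.6, 0, 0, 0, 1],
  [0, 0, 0, 0, 0, 0, 1],
  [0, 0, 0, 0, 0, 0, 1],
])

```text
clock: 44.08
ee_pos: [532.1, 305.8, 39.9]
eef_rot: [-0.033, 0.999, 0.0, 0.0]
force: [-2.0, -1.2, 5.5]
grip_width: 54.9
gripper_force: 66.4
```

Call:
jog_arm([
  [0, 0, 0.6, 0, 0, 0, 1],
  [0, 0, 0, 0, 0, 0, 1],
])

```text
clock: 44.25
ee_pos: [532.1, 305.8, 39.9]
eef_rot: [-0.032, 0.999, 0.0, 0.0]
force: [-3.1, -1.6, 8.9]
grip_width: 55.0
gripper_force: 68.6
```

Call:
jog_arm([
  [0, 0, -1, 0, 0, 0, 1],
  [0, 0, 0, 0, 0, 0, -0.2],
  [0, 0, 0, 0, 0, 0, -0.5],
  [0, 0, 0, 0, 0, 0, -0.9],
  [0, 0, 0, 0, 0, 0, -0.9],
  [0, 0, 0, 0, 0, 0, -0.9],
  [0, 0, -10, 0, 0, 0, -0.9],
  [0, 0, -20, 0, 0, 0, -0.9],
  [0, 0, -30, 0, 0, 0, -0.9],
  [0, 0, -40, 0, 0, 0, -0.9],
  [0, 0, -25, 0, 0, 0, -0.9],
  [0, 0, 0, 0, 0, 0, -0.9],
  [0, 0, 0, 0, 0, 0, -0.9],
  [0, 0, 0, 0, 0, 0, -0.9],
  [0, 0, 0, 0, 0, 0, -0.9],
])

```text
clock: 45.5
ee_pos: [531.3, 305.0, 163.5]
eef_rot: [-0.033, 0.999, -0.001, -0.001]
force: [-0.0, 0.7, -0.6]
grip_width: 81.1
gripper_force: 0.0
```

```bash
cat >> h.py <<'E'
def edges(z1,P=(532.1,305.8),save=None):
    # far(+tool x) and left/right side profile of the pile in the wrist view
    w=grab('wrist',save); H=hsv(w); u=proj(w,[[P[0],P[1],z1]])[0].round().astype(int)
    print('pile px',u); c=u[0]+14
    print('far col',c,[(r,H[r,c].tolist()) for r in range(u[1]-75,u[1]-35,2)])
E
python3 - <<'E'
from h import *
a=avg(3); r=wprint(34); r=[x for x in r if x[2]<110][:1]
w=grab('wrist'); H=hsv(w)
# compare case floor centre and print
s=H[:,:,1].astype(int)
for rr in(210,240):
    fl=np.where(s[rr]<40)[0]; fl=fl[(fl>110)&(fl<440)]; A=onz(w,[(fl.min()-.5,rr),(fl.max()+.5,rr)],8); print(rr,fl.min(),fl.max(),np.linalg.norm(A[0]-A[1]).round(1),'floor cx',((A.mean(0)-C0)@UX).round(1))
for x in r: P=np.array([x[0],x[1],0]); print('print in case',((P-C0)@UX).round(1),((P-C0)@UY).round(1))
c=284; print([(y,H[y,c].tolist()) for y in range(120,160,2)])
print('exp far edges of pile z34,24,14,8 flush at (532.1,305.8)',proj(w,[np.array([532.1,305.8,z])+UY*48 for z in(34,24,14,8)]).round(1).tolist())
print('near edges',proj(w,[np.array([532.1,305.8,z])-UY*48 for z in(34,24)]).round(1).tolist())
plan([((640,20,150),down(125),18),((695.5,-119,120),down(95.6),10)],(a[:3],down(a[3])))
f=grab('top'); print(rects(f,[42,60,30],[90,255,255],10,40))
E
```

```text
avg [531.33 305.13 163.34 183.73] sd [0.08 0.09 0.07 0.  ] t 45.6
t 45.65 p [531.4 305.2 163.4] R [[-0.998, -0.065, -0.002], [-0.065, 0.998, -0.001], [0.002, -0.001, -1.0]] F [ 0.1  0.5 -1.4] w 81.3 0.0
wprint (531.9, 305.7, 95.5, 60.2, 3.8, [275.0, 199.0]) in tool [-0.8  0.6] dyaw 0.1
210 163 385 200.4 floor cx 0.3
240 166 382 199.9 floor cx 0.1
print in case 1.1 -1.0
[(120, [15, 16, 97]), (122, [16, 13, 217]), (124, [15, 15, 210]), (126, [19, 14, 206]), (128, [16, 17, 224]), (130, [10, 15, 100]), (132, [12, 12, 110]), (134, [8, 10, 103]), (136, [15, 10, 103]), (138, [75, 5, 106]), (140, [15, 116, 167]), (142, [35, 75, 112]), (144, [67, 122, 203]), (146, [66, 117, 198]), (148, [66, 115, 201]), (150, [66, 118, 198]), (152, [67, 146, 189]), (154, [158, 4, 253]), (156, [0, 0, 247]), (158, [0, 0, 249])]
exp far edges of pile z34,24,14,8 flush at (532.1,305.8) [[274.7, 142.7], [274.7, 141.7], [274.7, 140.9], [274.7, 140.4]]
near edges [[275.2, 257.2], [275.2, 252.6]]
18 rows [-12.5, -12.6, 0.7, -0.0, -0.0, 3.26]
   -> [639.9  19.3 150.7]
10 rows [-15.1, 0.0, 3.1, -0.0, -0.0, 2.94]
   -> [ 695.4 -119.4  119.7]
[(515.6, 299.7, 59.5, 39.8, 4.0, [165.0, 268.0]), (694.7, -118.6, 96.5, 61.0, -84.4, [316.0, 197.0])]
```

Call:
jog_arm([
  [-12.5, -12.6, 0.7, 0, 0, 3.25, -0.9],
  [-12.5, -12.6, 0.7, 0, 0, 3.25, -0.9],
  [-12.5, -12.6, 0.7, 0, 0, 3.25, -0.9],
  [-12.5, -12.6, 0.7, 0, 0, 3.25, -0.9],
  [-12.5, -12.6, 0.7, 0, 0, 3.25, -0.9],
  [-12.5, -12.6, 0.7, 0, 0, 3.25, -0.9],
  [-12.5, -12.6, 0.7, 0, 0, 3.25, -0.9],
  [-12.5, -12.6, 0.7, 0, 0, 3.25, -0.9],
  [-12.5, -12.6, 0.7, 0, 0, 3.25, -0.9],
  [-12.5, -12.6, 0.7, 0, 0, 3.25, -0.9],
  [-12.5, -12.6, 0.7, 0, 0, 3.25, -0.9],
  [-12.5, -12.6, 0.7, 0, 0, 3.25, -0.9],
  [-12.5, -12.6, 0.7, 0, 0, 3.25, -0.9],
  [-12.5, -12.6, 0.7, 0, 0, 3.25, -0.9],
  [-12.5, -12.6, 0.7, 0, 0, 3.25, -0.9],
  [-12.5, -12.6, 0.7, 0, 0, 3.25, -0.9],
  [-12.5, -12.6, 0.7, 0, 0, 3.25, -0.9],
  [-12.5, -12.6, 0.7, 0, 0, 3.25, -0.9],
])

```text
clock: 47.3
ee_pos: [640.8, 18.1, 152.0]
eef_rot: [0.463, 0.887, 0.0, -0.0]
force: [0.9, 0.0, -0.2]
grip_width: 81.1
gripper_force: 0.0
```

Call:
jog_arm([
  [-15.1, 0, 3.1, 0, 0, 3, -0.9],
  [-15.1, 0, 3.1, 0, 0, 3, -0.9],
  [-15.1, 0, 3.1, 0, 0, 3, -0.9],
  [-15.1, 0, 3.1, 0, 0, 3, -0.9],
  [-15.1, 0, 3.1, 0, 0, 3, -0.9],
  [-15.1, 0, 3.1, 0, 0, 3, -0.9],
  [-15.1, 0, 3.1, 0, 0, 3, -0.9],
  [-15.1, 0, 3.1, 0, 0, 3, -0.9],
  [-15.1, 0, 3.1, 0, 0, 3, -0.9],
  [-15.1, 0, 3.1, 0, 0, 2.6, -0.9],
  [0, 0, 0, 0, 0, 0, -0.9],
  [0, 0, 0, 0, 0, 0, -0.9],
  [0, 0, 0, 0, 0, 0, -0.9],
  [0, 0, 0, 0, 0, 0, -0.9],
  [0, 0, 0, 0, 0, 0, -0.9],
  [0, 0, 0, 0, 0, 0, -0.9],
])

```text
clock: 48.63
ee_pos: [696.4, -117.7, 121.4]
eef_rot: [0.671, 0.741, 0.0, -0.0]
force: [-0.5, 1.2, 0.2]
grip_width: 81.0
gripper_force: 0.0
```

Run:
```python
from h import *
a=avg(3); wprint(10)
```

```text
avg [ 696.33 -118.15  121.27   95.68] sd [0.02 0.17 0.03 0.01] t 48.8
t 48.78 p [ 696.3 -118.3  121.2] R [[-0.099, 0.995, 0.0], [0.995, 0.099, 0.0], [0.0, 0.0, -1.0]] F [-0.6  0.4 -1.2] w 81.1 0.0
wprint (695.2, -119.6, 95.4, 59.8, -84.5, [272.0, 206.0]) in tool [-1.2 -1.3] dyaw -0.2
```

Call:
jog_arm([
  [0.3, -1.2, 14, 0, 0, 0.2, -0.9],
  [0, 0, 20, 0, 0, 0, -0.9],
  [0, 0, 20, 0, 0, 0, -0.9],
  [0, 0, 20, 0, 0, 0, -0.9],
  [0, 0, 14, 0, 0, 0, -0.9],
  [0, 0, 10, 0, 0, 0, -0.9],
  [0, 0, 6, 0, 0, 0, -0.9],
  [0, 0, 3, 0, 0, 0, -0.9],
  [0, 0, 0, 0, 0, 0, -0.9],
  [0, 0, 0, 0, 0, 0, -0.9],
  [0, 0, 0, 0, 0, 0, 1],
  [0, 0, 0, 0, 0, 0, 1],
  [0, 0, 0, 0, 0, 0, 1],
  [0, 0, 0, 0, 0, 0, 1],
  [0, 0, 0, 0, 0, 0, 1],
  [0, 0, 0, 0, 0, 0, 1],
  [0, 0, 0, 0, 0, 0, 1],
])

```text
clock: 50.25
ee_pos: [695.8, -118.8, 16.3]
eef_rot: [0.673, 0.74, 0.001, 0.001]
force: [-3.6, 0.3, 6.2]
grip_width: 54.6
gripper_force: 61.6
```

Run:
```python
from h import *
a=avg(2); wprint(10)
plan([((640,19,155),down(125),12),((532,305.7,165),down(183.7),18)],((a[0],a[1],a[2]+140),down(a[3])))
```

```text
avg [ 695.79 -118.76   16.3    95.42] sd [0.03 0.02 0.01 0.  ] t 50.4
t 50.35 p [ 695.8 -118.8   16.3] R [[-0.094, 0.996, 0.002], [0.996, 0.094, 0.0], [-0.0, 0.002, -1.0]] F [-3.   0.2  7.9] w 54.7 61.6
wprint (696.2, -119.4, 95.5, 59.9, -84.6, [274.0, 258.0]) in tool [-0.7  0.3] dyaw -0.0
12 rows [12.5, -0.7, 0.1, 0.0, 0.0, -2.46]
   -> [639.7  18.9 155.1]
18 rows [13.2, 11.9, -0.6, -0.0, 0.0, -3.26]
   -> [532.  305.4 165.9]
```

Call:
jog_arm([
  [0, 0, -8, 0, 0, 0, 1],
  [0, 0, -16, 0, 0, 0, 1],
  [0, 0, -30, 0, 0, 0, 1],
  [0, 0, -36, 0, 0, 0, 1],
  [0, 0, -30, 0, 0, 0, 1],
  [0, 0, -20, 0, 0, 0, 1],
  [12.5, -0.7, 0, 0, 0, -2.45, 1],
  [12.5, -0.7, 0, 0, 0, -2.45, 1],
  [12.5, -0.7, 0, 0, 0, -2.45, 1],
  [12.5, -0.7, 0, 0, 0, -2.45, 1],
  [12.5, -0.7, 0, 0, 0, -2.45, 1],
  [12.5, -0.7, 0, 0, 0, -2.45, 1],
  [12.5, -0.7, 0, 0, 0, -2.45, 1],
  [12.5, -0.7, 0, 0, 0, -2.45, 1],
  [12.5, -0.7, 0, 0, 0, -2.45, 1],
  [12.5, -0.7, 0, 0, 0, -2.45, 1],
  [12.5, -0.7, 0, 0, 0, -2.45, 1],
  [12.5, -0.7, 0, 0, 0, -2.45, 1],
])

```text
clock: 51.9
ee_pos: [638.4, 20.0, 154.1]
eef_rot: [0.461, 0.887, 0.0, 0.0]
force: [0.1, -0.3, 0.2]
grip_width: 0.0
gripper_force: 0.0
```

Call:
jog_arm([
  [13.2, 11.9, -0.6, 0, 0, -3.26, 1],
  [13.2, 11.9, -0.6, 0, 0, -3.26, 1],
  [13.2, 11.9, -0.6, 0, 0, -3.26, 1],
  [13.2, 11.9, -0.6, 0, 0, -3.26, 1],
  [13.2, 11.9, -0.6, 0, 0, -3.26, 1],
  [13.2, 11.9, -0.6, 0, 0, -3.26, 1],
  [13.2, 11.9, -0.6, 0, 0, -3.26, 1],
  [13.2, 11.9, -0.6, 0, 0, -3.26, 1],
  [13.2, 11.9, -0.6, 0, 0, -3.26, 1],
  [13.2, 11.9, -0.6, 0, 0, -3.26, 1],
  [13.2, 11.9, -0.6, 0, 0, -3.26, 1],
  [13.2, 11.9, -0.6, 0, 0, -3.26, 1],
  [13.2, 11.9, -0.6, 0, 0, -3.26, 1],
  [13.2, 11.9, -0.6, 0, 0, -3.26, 1],
  [13.2, 11.9, -0.6, 0, 0, -3.26, 1],
  [13.2, 11.9, -0.6, 0, 0, -3.26, 1],
  [13.2, 11.9, -0.6, 0, 0, -3.26, 1],
  [13.2, 11.9, -0.6, 0, 0, -3.26, 1],
  [0, 0, 0, 0, 0, 0, 1],
  [0, 0, 0, 0, 0, 0, 1],
])

```text
clock: 53.57
ee_pos: [530.8, 306.8, 165.1]
eef_rot: [-0.032, 0.999, 0.0, 0.0]
force: [0.5, 0.5, -0.5]
grip_width: -0.4
gripper_force: 0.0
```

Call:
jog_arm([
  [0, 0, 0, 0, 0, 0, 1],
  [0, 0, 0, 0, 0, 0, 1],
  [0, 0, 0, 0, 0, 0, 1],
  [0, 0, 0, 0, 0, 0, 1],
])

```text
clock: 53.9
ee_pos: [532.5, 304.9, 164.8]
eef_rot: [-0.03, 1.0, -0.0, 0.0]
force: [0.4, 0.9, 0.4]
grip_width: 0.2
gripper_force: 0.0
```

Run:
```python
from h import *
a=avg(3)
plan([((530.4,305.8,62),down(183.7),6)],(a[:3],down(a[3])))
```

```text
avg [532.28 305.3  164.81 183.45] sd [0.11 0.13 0.02 0.01] t 54.0
6 rows [0.3, 0.1, 17.1, -0.0, 0.0, -0.04]
   -> [530.4 305.8  62.2]
```

The grip slackened and the print dropped on the way, so I locate it.

Run:
```python
from h import *
s=grab('scene'); t=grab('top')
for n,f in(('top',t),('scene',s)): print(n,[r for r in rects(f,[42,60,30],[90,255,255],10,30)])
wprint(34)
cv2.imwrite('pics/drop.png',np.vstack([cv2.cvtColor(np.asarray(f['pixels']),cv2.COLOR_RGB2BGR)[a:b,c:d] for f,(a,b,c,d) in((t,(140,320,90,470)),(s,(120,320,100,480)))]))
```

```text
top [(535.1, 300.7, 98.5, 39.9, 3.4, [166.0, 261.0]), (754.2, -113.1, 95.9, 61.0, -88.0, [313.0, 177.0])]
scene [(753.5, -112.9, 93.8, 58.7, -88.0, [253.0, 281.0]), (513.5, 318.8, 100.9, 63.7, 3.4, [338.0, 175.0])]
t 54.15 p [532.  305.7 164.9] R [[-0.998, -0.061, -0.0], [-0.061, 0.998, 0.0], [0.0, 0.0, -1.0]] F [-0.2  0.5 -0.4] w -0.0 0.0
wprint (531.7, 305.6, 95.7, 60.1, 3.8, [274.0, 194.0]) in tool [ 0.3 -0.1] dyaw 0.3
```

View pics/drop.png

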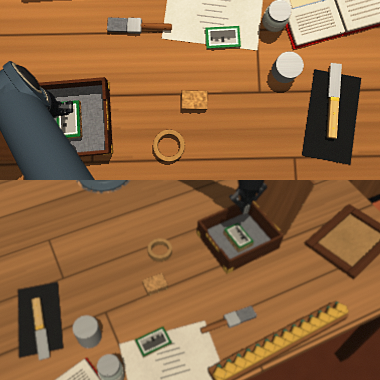

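The print dropped face up onto the paper at about (754, -113). The pile, knife and the other things are undisturbed, so I go and fetch it.

Run:
```python
from h import *
o=bot.get_obs(); a=avg(1)
plan([((650,30,155),down(125),18),((755,-113.5,120),down(92),12)],(a[:3],down(a[3])))
```

```text
avg [531.93 305.78 164.89 183.51] sd [0. 0. 0. 0.] t 54.2
18 rows [-12.8, -11.8, 0.5, 0.0, -0.0, 3.25]
   -> [650.1  30.1 155.9]
12 rows [-14.4, 4.2, 3.0, -0.0, -0.0, 2.75]
   -> [ 754.8 -113.3  119.9]
```

Call:
jog_arm([
  [-12.8, -11.8, 0.5, 0, 0, 3.25, 1],
  [-12.8, -11.8, 0.5, 0, 0, 3.25, 1],
  [-12.8, -11.8, 0.5, 0, 0, 3.25, 1],
  [-12.8, -11.8, 0.5, 0, 0, 3.25, 1],
  [-12.8, -11.8, 0.5, 0, 0, 3.25, 1],
  [-12.8, -11.8, 0.5, 0, 0, 3.25, 1],
  [-12.8, -11.8, 0.5, 0, 0, 3.25, 1],
  [-12.8, -11.8, 0.5, 0, 0, 3.25, 1],
  [-12.8, -11.8, 0.5, 0, 0, 3.25, 1],
  [-12.8, -11.8, 0.5, 0, 0, 3.25, 1],
  [-12.8, -11.8, 0.5, 0, 0, 3.25, -0.9],
  [-12.8, -11.8, 0.5, 0, 0, 3.25, -0.9],
  [-12.8, -11.8, 0.5, 0, 0, 3.25, -0.9],
  [-12.8, -11.8, 0.5, 0, 0, 3.25, -0.9],
  [-12.8, -11.8, 0.5, 0, 0, 3.25, -0.9],
  [-12.8, -11.8, 0.5, 0, 0, 3.25, -0.9],
  [-12.8, -11.8, 0.5, 0, 0, 3.25, -0.9],
  [-12.8, -11.8, 0.5, 0, 0, 3.25, -0.9],
])

```text
clock: 55.75
ee_pos: [650.0, 28.3, 155.8]
eef_rot: [0.464, 0.886, 0.0, -0.0]
force: [-0.3, 0.5, 0.1]
grip_width: 81.3
gripper_force: 0.0
```

Call:
jog_arm([
  [-14.4, 4.2, 3, 0, 0, 2.75, -0.9],
  [-14.4, 4.2, 3, 0, 0, 2.75, -0.9],
  [-14.4, 4.2, 3, 0, 0, 2.75, -0.9],
  [-14.4, 4.2, 3, 0, 0, 2.75, -0.9],
  [-14.4, 4.2, 3, 0, 0, 2.75, -0.9],
  [-14.4, 4.2, 3, 0, 0, 2.75, -0.9],
  [-14.4, 4.2, 3, 0, 0, 2.75, -0.9],
  [-14.4, 4.2, 3, 0, 0, 2.75, -0.9],
  [-14.4, 4.2, 3, 0, 0, 2.75, -0.9],
  [-14.4, 4.2, 3, 0, 0, 2.75, -0.9],
  [-14.4, 4.2, 3, 0, 0, 2.75, -0.9],
  [-14.4, 4.2, 3, 0, 0, 2.75, -0.9],
  [0, 0, 0, 0, 0, 0, -0.9],
  [0, 0, 0, 0, 0, 0, -0.9],
  [0, 0, 0, 0, 0, 0, -0.9],
  [0, 0, 0, 0, 0, 0, -0.9],
  [0, 0, 0, 0, 0, 0, -0.9],
  [0, 0, 0, 0, 0, 0, -0.9],
])

```text
clock: 57.25
ee_pos: [754.9, -112.1, 120.2]
eef_rot: [0.694, 0.72, 0.0, -0.0]
force: [0.7, 0.2, -0.9]
grip_width: 81.2
gripper_force: 0.0
```

Run:
```python
from h import *
a=avg(4); wprint(10)
```

```text
avg [ 754.83 -112.69  120.13   92.05] sd [0.02 0.21 0.06 0.02] t 57.5
t 57.45 p [ 754.8 -112.9  120. ] R [[-0.035, 0.999, 0.0], [0.999, 0.035, 0.0], [0.0, 0.0, -1.0]] F [ 0.  -0.1  0.9] w 81.2 0.0
wprint (754.7, -114.2, 95.7, 59.5, -88.1, [273.0, 205.0]) in tool [-1.3 -0.2] dyaw -0.1
wprint (926.7, 24.4, 12.1, 11.6, 4.8, [550.0, 10.0]) in tool [131.2 176.6] dyaw -87.2
```

Call:
jog_arm([
  [-0.3, -0.2, 14, 0, 0, 0, -0.9],
  [0, 0, 20, 0, 0, 0, -0.9],
  [0, 0, 20, 0, 0, 0, -0.9],
  [0, 0, 20, 0, 0, 0, -0.9],
  [0, 0, 14, 0, 0, 0, -0.9],
  [0, 0, 10, 0, 0, 0, -0.9],
  [0, 0, 6, 0, 0, 0, -0.9],
  [0, 0, 3, 0, 0, 0, -0.9],
  [0, 0, 0, 0, 0, 0, -0.9],
  [0, 0, 0, 0, 0, 0, -0.9],
  [0, 0, 0, 0, 0, 0, 1],
  [0, 0, 0, 0, 0, 0, 1],
  [0, 0, 0, 0, 0, 0, 1],
  [0, 0, 0, 0, 0, 0, 1],
  [0, 0, 0, 0, 0, 0, 1],
  [0, 0, 0, 0, 0, 0, 1],
  [0, 0, 0, 0, 0, 0, 1],
])

```text
clock: 58.92
ee_pos: [755.8, -113.8, 15.1]
eef_rot: [0.695, 0.719, 0.001, 0.001]
force: [-2.1, -0.7, 4.9]
grip_width: 56.1
gripper_force: 62.3
```

Call:
jog_arm([
  [0, 0, -8, 0, 0, 0, 1],
  [0, 0, -16, 0, 0, 0, 1],
  [0, 0, -30, 0, 0, 0, 1],
  [0, 0, -36, 0, 0, 0, 1],
  [0, 0, -30, 0, 0, 0, 1],
  [0, 0, -25, 0, 0, 0, 1],
  [0, 0, 0, 0, 0, 0, 1],
  [0, 0, 0, 0, 0, 0, 1],
])

```text
clock: 59.58
ee_pos: [755.9, -113.9, 161.7]
eef_rot: [0.695, 0.719, 0.002, 0.002]
force: [-0.4, -0.5, -1.6]
grip_width: 56.0
gripper_force: 63.6
```

Run:
```python
from h import *
a=avg(2); wprint(a[2]-6)
plan([((650,30,160),down(125),12),((531,306,165),down(183.7),18)],(a[:3],down(a[3])))
```

```text
avg [ 754.27 -113.42  158.32   92.01] sd [0.36 0.08 0.84 0.  ] t 59.7
t 59.68 p [ 753.9 -113.3  157.5] R [[-0.035, 0.999, -0.001], [0.999, 0.035, 0.0], [0.0, -0.001, -1.0]] F [ 0.6 -0.7 -1.3] w 56.2 63.6
wprint (754.1, -113.2, 95.1, 60.0, -87.9, [274.0, 257.0]) in tool [0.1 0.2] dyaw 0.1
wprint (837.1, -11.7, 7.1, 6.2, 1.1, [510.0, 25.0]) in tool [98.7 86.7] dyaw 89.1
12 rows [14.2, -4.8, -0.1, 0.0, 0.0, -2.75]
   -> [650.5  30.5 159.5]
18 rows [13.5, 11.0, -0.3, -0.0, 0.0, -3.26]
   -> [530.6 305.5 164.9]
```

Held, with offset about 0.1 mm. I carry it to the case.

Call:
jog_arm([
  [14.2, -4.8, 0, 0, 0, -2.75, 1],
  [14.2, -4.8, 0, 0, 0, -2.75, 1],
  [14.2, -4.8, 0, 0, 0, -2.75, 1],
  [14.2, -4.8, 0, 0, 0, -2.75, 1],
  [14.2, -4.8, 0, 0, 0, -2.75, 1],
  [14.2, -4.8, 0, 0, 0, -2.75, 1],
  [14.2, -4.8, 0, 0, 0, -2.75, 1],
  [14.2, -4.8, 0, 0, 0, -2.75, 1],
  [14.2, -4.8, 0, 0, 0, -2.75, 1],
  [14.2, -4.8, 0, 0, 0, -2.75, 1],
  [14.2, -4.8, 0, 0, 0, -2.75, 1],
  [14.2, -4.8, 0, 0, 0, -2.75, 1],
])

```text
clock: 60.73
ee_pos: [649.6, 31.8, 158.1]
eef_rot: [0.459, 0.888, 0.0, 0.0]
force: [-0.3, -0.2, 0.7]
grip_width: 56.1
gripper_force: 63.6
```

Call:
jog_arm([
  [13.5, 11, -0.3, 0, 0, -3.26, 1],
  [13.5, 11, -0.3, 0, 0, -3.26, 1],
  [13.5, 11, -0.3, 0, 0, -3.26, 1],
  [13.5, 11, -0.3, 0, 0, -3.26, 1],
  [13.5, 11, -0.3, 0, 0, -3.26, 1],
  [13.5, 11, -0.3, 0, 0, -3.26, 1],
  [13.5, 11, -0.3, 0, 0, -3.26, 1],
  [13.5, 11, -0.3, 0, 0, -3.26, 1],
  [13.5, 11, -0.3, 0, 0, -3.26, 1],
  [13.5, 11, -0.3, 0, 0, -3.26, 1],
  [13.5, 11, -0.3, 0, 0, -3.26, 1],
  [13.5, 11, -0.3, 0, 0, -3.26, 1],
  [13.5, 11, -0.3, 0, 0, -3.26, 1],
  [13.5, 11, -0.3, 0, 0, -3.26, 1],
  [13.5, 11, -0.3, 0, 0, -3.26, 1],
  [13.5, 11, -0.3, 0, 0, -3.26, 1],
  [13.5, 11, -0.3, 0, 0, -3.26, 1],
  [13.5, 11, -0.3, 0, 0, -3.26, 1],
  [0, 0, 0, 0, 0, 0, 1],
  [0, 0, 0, 0, 0, 0, 1],
])

```text
clock: 62.4
ee_pos: [530.0, 306.2, 163.5]
eef_rot: [-0.034, 0.999, 0.0, 0.0]
force: [1.1, 0.5, -0.3]
grip_width: 56.3
gripper_force: 63.6
```

Call:
jog_arm([
  [0, 0, 0, 0, 0, 0, 1],
  [0, 0, 0, 0, 0, 0, 1],
  [0, 0, 0, 0, 0, 0, 1],
  [0, 0, 0, 0, 0, 0, 1],
  [0, 0, 0, 0, 0, 0, 1],
])

```text
clock: 62.82
ee_pos: [531.4, 304.8, 163.2]
eef_rot: [-0.032, 0.999, -0.0, 0.0]
force: [0.2, 0.3, -0.3]
grip_width: 55.9
gripper_force: 63.6
```

Run:
```python
from h import *
a=avg(3)
plan([((531.3,305.8,62),down(183.7),6)],(a[:3],down(a[3])))
```

```text
avg [531.24 305.07 163.25 183.66] sd [0.07 0.1  0.03 0.01] t 63.0
6 rows [-0.0, 0.1, 16.9, -0.0, 0.0, -0.01]
   -> [531.2 305.7  61.8]
```

Call:
jog_arm([
  [0, 0.3, 15, 0, 0, 0, 1],
  [0, 0, 20, 0, 0, 0, 1],
  [0, 0, 20, 0, 0, 0, 1],
  [0, 0, 20, 0, 0, 0, 1],
  [0, 0, 15, 0, 0, 0, 1],
  [0, 0, 8, 0, 0, 0, 1],
  [0, 0, 5, 0, 0, 0, 1],
  [0, 0, 2, 0, 0, 0, 1],
  [0, 0, 0, 0, 0, 0, 1],
  [0, 0, 0, 0, 0, 0, 1],
  [0, 0, 0, 0, 0, 0, 1],
  [0, 0, 0, 0, 0, 0, 1],
])

```text
clock: 63.97
ee_pos: [531.5, 305.9, 59.2]
eef_rot: [-0.032, 0.999, 0.0, 0.001]
force: [0.1, 0.4, -0.5]
grip_width: 56.0
gripper_force: 63.6
```

Run:
```python
from h import *
a=avg(3); wprint(a[2]-5.1)
f=grab('wrist'); H=hsv(f); p=a[:3]; q=down(a[3])
print([(r,H[r,290].tolist()) for r in range(152,170)])
print('far edge if centred',proj(f,[p+q.apply([48,0,z]) for z in(5.1,15.1)]).round(1).tolist(),'pile far edges z34,24',proj(f,[np.array([531.9,305.7,z])+UY*48 for z in(34,24)]).round(1).tolist())
```

```text
avg [531.26 305.78  58.88 183.69] sd [0.07 0.06 0.12 0.  ] t 64.1
t 64.12 p [531.2 305.7  58.7] R [[-0.998, -0.064, 0.001], [-0.064, 0.998, 0.0], [-0.001, 0.0, -1.0]] F [ 0.1  0.  -0.3] w 56.1 63.6
wprint (530.0, 305.5, 97.6, 60.1, 3.5, [274.0, 254.0]) in tool [ 1.2 -0.1] dyaw -0.2
[(152, [16, 76, 114]), (153, [15, 113, 145]), (154, [15, 116, 154]), (155, [15, 108, 147]), (156, [16, 93, 123]), (157, [17, 90, 119]), (158, [15, 94, 128]), (159, [38, 78, 85]), (160, [68, 126, 89]), (161, [70, 140, 91]), (162, [50, 75, 95]), (163, [17, 90, 122]), (164, [14, 96, 133]), (165, [37, 72, 88]), (166, [68, 125, 88]), (167, [68, 122, 90]), (168, [68, 122, 90]), (169, [68, 119, 90])]
far edge if centred [[274.7, 164.1], [274.7, 160.9]] pile far edges z34,24 [[273.8, 159.6], [273.8, 157.1]]
```

Call:
jog_arm([
  [0, 0, 3, 0, 0, 0, 1],
  [0, 0, 3, 0, 0, 0, 1],
  [0, 0, 2, 0, 0, 0, 1],
  [0, 0, 0.8, 0, 0, 0, 1],
  [0, 0, 0, 0, 0, 0, 1],
  [0, 0, 0, 0, 0, 0, 1],
  [0, 0, 0, 0, 0, 0, 1],
])

```text
clock: 64.8
ee_pos: [531.0, 305.7, 49.4]
eef_rot: [-0.032, 0.999, 0.0, 0.0]
force: [-0.0, 0.2, -0.4]
grip_width: 56.2
gripper_force: 63.6
```

Call:
jog_arm([
  [0, 0, 0.6, 0, 0, 0, 1],
  [0, 0, 0, 0, 0, 0, 1],
  [0, 0, 0, 0, 0, 0, 1],
])

```text
clock: 65.05
ee_pos: [531.1, 305.8, 49.1]
eef_rot: [-0.032, 0.999, 0.0, 0.0]
force: [0.3, -0.3, -0.0]
grip_width: 56.2
gripper_force: 64.1
```

Call:
jog_arm([
  [0, 0, 0.5, 0, 0, 0, 1],
  [0, 0, 0, 0, 0, 0, 1],
])

```text
clock: 65.22
ee_pos: [531.1, 305.7, 49.0]
eef_rot: [-0.032, 0.999, 0.0, 0.0]
force: [-1.3, -0.5, 5.2]
grip_width: 55.9
gripper_force: 65.2
```

Call:
jog_arm([
  [0, 0, 0, 0, 0, 0, -0.2],
  [0, 0, 0, 0, 0, 0, -0.5],
  [0, 0, 0, 0, 0, 0, -0.9],
  [0, 0, 0, 0, 0, 0, -0.9],
  [0, 0, 0, 0, 0, 0, -0.9],
  [0, 0, -10, 0, 0, 0, -0.9],
  [0, 0, -20, 0, 0, 0, -0.9],
  [0, 0, -30, 0, 0, 0, -0.9],
  [0, 0, -40, 0, 0, 0, -0.9],
  [0, 0, -25, 0, 0, 0, -0.9],
  [0, 0, 0, 0, 0, 0, -0.9],
  [0, 0, 0, 0, 0, 0, -0.9],
  [0, 0, 0, 0, 0, 0, -0.9],
  [0, 0, 0, 0, 0, 0, -0.9],
  [0, 0, 0, 0, 0, 0, -0.9],
])

```text
clock: 66.47
ee_pos: [530.2, 305.1, 172.0]
eef_rot: [-0.032, 0.999, -0.001, -0.001]
force: [0.6, 0.4, 1.0]
grip_width: 81.1
gripper_force: 0.0
```

Run:
```python
from h import *
a=avg(3); wprint(44)
w=grab('wrist'); H=hsv(w)
for c in(260,290): print([(y,H[y,c].tolist()) for y in range(134,150)])
print('far z44,34,24,14',proj(w,[np.array([531.9,305.7,z])+UY*48 for z in(44,34,24,14)]).round(1)[:,1])
for y in(190,):
    for x0,x1 in((226,246),(302,322)): print('row',y,[(x,H[y,x].tolist()) for x in range(x0,x1)])
print('sides z44,34,24,14',[proj(w,[np.array([531.9,305.7,z])+UX*e for z in(44,34,24,14)]).round(1)[:,0].tolist() for e in(-30,30)])
for n in('top','scene'):
    f=grab(n); print(n,rects(f,[42,60,30],[90,255,255],44,30))
    m=cv2.inRange(hsv(f),np.array([17,150,120]),np.array([28,255,255]))
    print([ (c.reshape(-1,2).min(0).tolist(),c.reshape(-1,2).max(0).tolist()) for c in cv2.findContours(m,cv2.RETR_EXTERNAL,cv2.CHAIN_APPROX_NONE)[0] if cv2.contourArea(c)>10])
    print('knife',rects(f,[14,90,150],[24,190,255],23,60,(405,225,440,285) if n=='top' else (120,225,160,280)))
```

```text
avg [530.47 305.3  172.22 183.69] sd [0.11 0.07 0.16 0.  ] t 66.6
t 66.62 p [530.6 305.4 172.4] R [[-0.998, -0.064, -0.002], [-0.064, 0.998, -0.001], [0.002, -0.001, -1.0]] F [ 0.6 -0.2 -0.6] w 80.8 0.0
wprint (531.8, 305.6, 95.3, 60.1, 3.6, [275.0, 200.0]) in tool [-1.4  0.2] dyaw -0.1
[(134, [18, 12, 107]), (135, [15, 10, 101]), (136, [30, 12, 108]), (137, [24, 12, 104]), (138, [15, 5, 103]), (139, [17, 19, 94]), (140, [14, 115, 178]), (141, [14, 115, 186]), (142, [21, 86, 121]), (143, [22, 78, 111]), (144, [61, 88, 102]), (145, [69, 133, 100]), (146, [68, 118, 102]), (147, [67, 115, 100]), (148, [68, 122, 92]), (149, [67, 117, 153])]
[(134, [24, 12, 108]), (135, [23, 9, 110]), (136, [12, 12, 107]), (137, [15, 10, 100]), (138, [30, 3, 101]), (139, [19, 21, 99]), (140, [15, 115, 164]), (141, [14, 113, 165]), (142, [24, 81, 113]), (143, [11, 103, 124]), (144, [65, 110, 192]), (145, [67, 123, 199]), (146, [66, 118, 197]), (147, [66, 119, 195]), (148, [66, 118, 196]), (149, [66, 118, 195])]
far z44,34,24,14 [143.5 142.5 141.6 140.8]
row 190 [(226, [20, 12, 189]), (227, [18, 13, 199]), 
[... 622 characters left out ...]
6, 110, 183]), (312, [61, 47, 129]), (313, [173, 23, 100]), (314, [13, 14, 131]), (315, [16, 15, 184]), (316, [14, 14, 197]), (317, [15, 13, 193]), (318, [21, 13, 189]), (319, [19, 14, 195]), (320, [16, 14, 197]), (321, [18, 16, 195])]
sides z44,34,24,14 [[237.7, 238.9, 240.1, 241.2], [311.6, 310.3, 309.1, 307.9]]
top [(506.7, 282.4, 70.9, 36.1, -30.9, [164.0, 268.0])]
[([420, 237], [428, 241]), ([52, 235], [55, 272]), ([108, 105], [273, 126])]
knife [(522.6, -399.6, 108.7, 22.6, -8.1, [424.0, 257.0])]
scene [(528.9, 306.2, 98.7, 62.3, 3.4, [339.0, 173.0])]
[([135, 264], [143, 269]), ([313, 243], [448, 322]), ([385, 95], [402, 111])]
knife [(522.8, -399.3, 110.6, 21.8, -8.1, [137.0, 254.0])]
```

The three prints form a flush pile on the seat: the top print is at (531.8, 305.6), yaw 3.6°, and nothing sticks out. No prints are left on the bench, and the knife is flat on the mat. Next is closing the lid from behind.

```bash
cat >> h.py <<'E'
def closeT(a,s=205,h=14.5,nose=11):
    Z=np.array([0,0,1.]); return HZ+UX*1.0+s*(-np.cos(a)*UX+np.sin(a)*Z)+8*(np.sin(a)*UX+np.cos(a)*Z)+h*UX+nose*Z
E
python3 - <<'E'
from h import *
D=down(183.7); b=closeT(1.8)
plan([((530,306,345),D,10),(np.r_[(b+UX*25)[:2],345],D,8),(b+UX*25,D,5),(b+UX*3,D,4)]+[(closeT(a),D,n) for a,n in((1.6,4),(1.4,4),(1.2,4),(1.0,4),(.8,4),(.6,4),(.45,4),(.3,5),(.2,5),(.1,7),(.05,5),(.0,10))])
E
```

```text
10 rows [0.1, 0.0, -17.2, -0.0, -0.0, -0.0]
   -> [530.  305.5 345.2]
8 rows [0.0, 25.2, 0.0, -0.0, -0.0, -0.0]
   -> [517.  506.7 345.1]
5 rows [0.0, 0.0, 12.9, -0.0, -0.0, -0.0]
   -> [517.  506.7 280.6]
4 rows [0.0, -5.5, -0.0, -0.0, -0.01, -0.0]
   -> [518.4 484.8 280.6]
4 rows [-0.0, -10.8, -1.8, -0.0, 0.0, -0.0]
   -> [521.2 441.7 287.8]
4 rows [-0.1, -10.2, 0.4, -0.0, 0.0, -0.0]
   -> [524.2 401.  286.3]
4 rows [-0.1, -10.0, 2.3, -0.0, 0.0, -0.0]
   -> [527.2 361.1 277.1]
4 rows [-0.0, -9.3, 4.3, -0.0, 0.0, -0.0]
   -> [529.6 324.  259.9]
4 rows [-0.1, -8.3, 6.1, -0.0, 0.0, -0.0]
   -> [532.1 290.8 235.5]
4 rows [0.0, -6.9, 7.5, -0.0, 0.0, -0.0]
   -> [533.9 263.3 205.5]
4 rows [-0.0, -4.1, 6.5, -0.0, 0.0, -0.0]
   -> [535.  246.9 179.5]
5 rows [-0.0, -2.5, 5.6, -0.0, 0.0, -0.0]
   -> [535.8 234.5 151.5]
5 rows [-0.0, -1.1, 4.0, -0.0, 0.0, -0.0]
   -> [536.2 229.  131.5]
7 rows [-0.0, -0.6, 2.9, -0.0, 0.0, -0.0]
   -> [536.4 224.8 111.2]
5 rows [-0.0, -0.2, 2.0, -0.0, 0.0, -0.0]
   -> [536.5 223.8 101.2]
10 rows [-0.0, -0.1, 1.0, -0.0, 0.0, -0.0]
   -> [536.6 222.8  91.2]
```

Call:
jog_arm([
  [0, 0, -17.2, 0, 0, 0, -0.9],
  [0, 0, -17.2, 0, 0, 0, -0.5],
  [0, 0, -17.2, 0, 0, 0, 0],
  [0, 0, -17.2, 0, 0, 0, 1],
  [0, 0, -17.2, 0, 0, 0, 1],
  [0, 0, -17.2, 0, 0, 0, 1],
  [0, 0, -17.2, 0, 0, 0, 1],
  [0, 0, -17.2, 0, 0, 0, 1],
  [0, 0, -17.2, 0, 0, 0, 1],
  [0, 0, -17.2, 0, 0, 0, 1],
  [0, 0, 0, 0, 0, 0, 1],
  [0, 0, 0, 0, 0, 0, 1],
])

```text
clock: 67.82
ee_pos: [531.2, 305.9, 346.1]
eef_rot: [-0.032, 0.999, 0.001, 0.001]
force: [-0.7, 0.2, 0.2]
grip_width: -0.1
gripper_force: 0.0
```

Call:
jog_arm([
  [0, 25, 0, 0, 0, 0, 1],
  [0, 25, 0, 0, 0, 0, 1],
  [0, 25, 0, 0, 0, 0, 1],
  [0, 25, 0, 0, 0, 0, 1],
  [0, 25, 0, 0, 0, 0, 1],
  [0, 25, 0, 0, 0, 0, 1],
  [0, 25, 0, 0, 0, 0, 1],
  [0, 25, 0, 0, 0, 0, 1],
  [0, 0, 0, 0, 0, 0, 1],
  [0, 0, 0, 0, 0, 0, 1],
])

```text
clock: 68.65
ee_pos: [516.7, 506.4, 342.8]
eef_rot: [-0.034, 0.999, -0.001, -0.002]
force: [-0.9, 0.7, 0.4]
grip_width: 0.0
gripper_force: 0.0
```

Run:
```python
from h import *
a=avg(2); o=st(); print(np.round(o['joints'],2)); b=closeT(1.8)
plan([(b+UX*22,down(183.7),6)],(a[:3],R.from_quat(o['eef_rot'])))
```

```text
avg [518.14 504.43 343.75 183.68] sd [0.33 0.42 0.31 0.04] t 68.8
t 68.75 p [518.5 504.  344.1] R [[-0.998, -0.063, -0.001], [-0.063, 0.998, -0.002], [0.001, -0.002, -1.0]] F [ 0.3 -0.8 -0.1] w 0.4 0.0
[-0.64  0.52 -0.31  1.25  0.15  1.4   0.69]
6 rows [0.2, -0.1, 10.5, -0.02, -0.01, -0.01]
   -> [516.9 503.7 280.7]
```

Call:
jog_arm([
  [0, 0, 12, 0, 0, 0, 1],
  [0, 0, 12, 0, 0, 0, 1],
  [0, 0, 12, 0, 0, 0, 1],
  [0, 0, 12, 0, 0, 0, 1],
  [0, 0, 10, 0, 0, 0, 1],
  [0, 0, 6, 0, 0, 0, 1],
  [0, -5, 0, 0, 0, 0, 1],
  [0, -5, 0, 0, 0, 0, 1],
  [0, -5, 0, 0, 0, 0, 1],
  [0, -5, 0, 0, 0, 0, 1],
  [0, 0, 0, 0, 0, 0, 1],
])

```text
clock: 69.67
ee_pos: [520.4, 483.8, 282.5]
eef_rot: [-0.031, 1.0, 0.0, 0.001]
force: [0.3, -1.3, 0.7]
grip_width: -0.6
gripper_force: 0.0
```

Call:
jog_arm([
  [0, -8, -1.3, 0, 0, 0, 1],
  [0, -8, -1.3, 0, 0, 0, 1],
  [0, -8, -1.3, 0, 0, 0, 1],
  [0, -8, -1.3, 0, 0, 0, 1],
  [0, -8, -1, 0, 0, 0, 1],
])

```text
clock: 70.08
ee_pos: [521.7, 445.0, 288.5]
eef_rot: [-0.032, 0.999, 0.001, 0.0]
force: [-1.0, 1.6, 2.4]
grip_width: 0.4
gripper_force: 1.4
```

Run:
```python
from h import *
o=st(); s=grab('scene')
m=cv2.inRange(hsv(s),np.array([17,150,100]),np.array([28,255,255])); print([ (c.reshape(-1,2).min(0).tolist(),c.reshape(-1,2).max(0).tolist()) for c in cv2.findContours(m,cv2.RETR_EXTERNAL,cv2.CHAIN_APPROX_NONE)[0] if cv2.contourArea(c)>8])
for a in(1.5,1.6,1.7,1.8): print(a,lidmask(a,s,0).round(0).tolist())
plan([(closeT(a),down(183.7),n) for a,n in((1.4,4),(1.2,5),(1.0,5),(.8,5),(.6,5))])
```

```text
t 70.08 p [521.7 445.  288.5] R [[-0.998, -0.065, 0.0], [-0.065, 0.998, 0.001], [-0.0, 0.001, -1.0]] F [-1.   1.6  2.4] w 0.4 1.4
[([135, 264], [143, 269]), ([313, 243], [448, 322]), ([323, 207], [332, 213]), ([383, 104], [393, 113])]
1.5 [[384.0, 118.0], [376.0, 110.0], [367.0, 102.0]]
1.6 [[390.0, 115.0], [381.0, 107.0], [373.0, 99.0]]
1.7 [[396.0, 113.0], [387.0, 105.0], [379.0, 97.0]]
1.8 [[401.0, 112.0], [392.0, 104.0], [384.0, 96.0]]
4 rows [0.2, -10.5, 0.6, -0.01, 0.01, -0.03]
   -> [524.5 400.8 286.2]
5 rows [-0.0, -8.0, 1.9, -0.0, -0.0, -0.0]
   -> [527.  360.9 276.7]
5 rows [-0.0, -7.4, 3.4, -0.0, -0.0, -0.0]
   -> [529.4 324.  259.7]
5 rows [-0.1, -6.6, 4.8, -0.0, -0.0, -0.0]
   -> [532.  291.1 235.7]
5 rows [-0.0, -5.5, 6.1, -0.0, -0.0, -0.0]
   -> [533.8 263.7 205.2]
```

The lid follows and is at about 1.64 rad. I continue closing.

Call:
jog_arm([
  [0, -8.4, 0.4, 0, 0, 0, 1],
  [0, -8.4, 0.4, 0, 0, 0, 1],
  [0, -8.4, 0.4, 0, 0, 0, 1],
  [0, -8.4, 0.6, 0, 0, 0, 1],
  [0, -8.4, 0.6, 0, 0, 0, 1],
  [0, -8, 1.9, 0, 0, 0, 1],
  [0, -8, 1.9, 0, 0, 0, 1],
  [0, -8, 1.9, 0, 0, 0, 1],
  [0, -8, 1.9, 0, 0, 0, 1],
  [0, -8, 1.9, 0, 0, 0, 1],
  [0, -7.4, 3.4, 0, 0, 0, 1],
  [0, -7.4, 3.4, 0, 0, 0, 1],
  [0, -7.4, 3.4, 0, 0, 0, 1],
  [0, -7.4, 3.4, 0, 0, 0, 1],
  [0, -7.4, 3.4, 0, 0, 0, 1],
])

```text
clock: 71.38
ee_pos: [529.6, 325.9, 258.2]
eef_rot: [-0.032, 0.999, 0.0, -0.0]
force: [-0.0, 1.0, 0.1]
grip_width: 0.1
gripper_force: 0.6
```

Call:
jog_arm([
  [0, -6.6, 4.8, 0, 0, 0, 1],
  [0, -6.6, 4.8, 0, 0, 0, 1],
  [0, -6.6, 4.8, 0, 0, 0, 1],
  [0, -6.6, 4.8, 0, 0, 0, 1],
  [0, -6.6, 4.8, 0, 0, 0, 1],
  [0, -5.5, 6.1, 0, 0, 0, 1],
  [0, -5.5, 6.1, 0, 0, 0, 1],
  [0, -5.5, 6.1, 0, 0, 0, 1],
  [0, -5.5, 6.1, 0, 0, 0, 1],
  [0, -5.5, 6.1, 0, 0, 0, 1],
])

```text
clock: 72.22
ee_pos: [533.5, 265.7, 203.5]
eef_rot: [-0.032, 0.999, 0.0, -0.0]
force: [-0.8, -0.0, 0.3]
grip_width: 0.1
gripper_force: 0.4
```

Run:
```python
from h import *
o=st(); s=grab('scene')
m=cv2.inRange(hsv(s),np.array([17,150,100]),np.array([28,255,255])); print([ (c.reshape(-1,2).min(0).tolist(),c.reshape(-1,2).max(0).tolist()) for c in cv2.findContours(m,cv2.RETR_EXTERNAL,cv2.CHAIN_APPROX_NONE)[0] if cv2.contourArea(c)>8])
for a in(.5,.6,.7): print(a,lidmask(a,s,8).round(0).tolist())
plan([(closeT(a),down(183.7),n) for a,n in((.45,5),(.3,6),(.2,5),(.1,8),(.05,5),(.0,10))])
```

```text
t 72.22 p [533.5 265.7 203.5] R [[-0.998, -0.064, -0.0], [-0.064, 0.998, 0.0], [0.0, 0.0, -1.0]] F [-0.8 -0.   0.3] w 0.1 0.4
[([135, 264], [143, 269]), ([313, 243], [448, 322]), ([323, 207], [332, 213]), ([372, 162], [380, 169]), ([326, 146], [338, 157]), ([351, 139], [359, 145])]
0.5 [[329.0, 164.0], [322.0, 156.0], [315.0, 147.0]]
0.6 [[333.0, 159.0], [325.0, 150.0], [318.0, 142.0]]
0.7 [[337.0, 154.0], [329.0, 145.0], [322.0, 137.0]]
5 rows [-0.2, -3.4, 4.5, -0.02, -0.03, -0.02]
   -> [535.2 247.  179.6]
6 rows [0.0, -2.1, 4.7, -0.0, 0.0, 0.0]
   -> [536.  234.4 151.4]
5 rows [0.0, -1.1, 4.0, -0.0, 0.0, 0.0]
   -> [536.4 229.  131.4]
8 rows [0.0, -0.5, 2.5, -0.0, 0.0, 0.0]
   -> [536.6 225.  111.4]
5 rows [0.0, -0.2, 2.0, -0.0, 0.0, 0.0]
   -> [536.7 224.  101.4]
10 rows [0.0, -0.1, 1.0, -0.0, 0.0, 0.0]
   -> [536.8 223.   91.4]
```

Call:
jog_arm([
  [0, -3.4, 4.5, 0, 0, 0, 1],
  [0, -3.4, 4.5, 0, 0, 0, 1],
  [0, -3.4, 4.5, 0, 0, 0, 1],
  [0, -3.4, 4.5, 0, 0, 0, 1],
  [0, -3.4, 4.5, 0, 0, 0, 1],
  [0, -2.1, 4.7, 0, 0, 0, 1],
  [0, -2.1, 4.7, 0, 0, 0, 1],
  [0, -2.1, 4.7, 0, 0, 0, 1],
  [0, -2.1, 4.7, 0, 0, 0, 1],
  [0, -2.1, 4.7, 0, 0, 0, 1],
  [0, -2.1, 4.7, 0, 0, 0, 1],
  [0, -1.1, 4, 0, 0, 0, 1],
  [0, -1.1, 4, 0, 0, 0, 1],
  [0, -1.1, 4, 0, 0, 0, 1],
  [0, -1.1, 4, 0, 0, 0, 1],
  [0, -1.1, 4, 0, 0, 0, 1],
])

```text
clock: 73.6
ee_pos: [535.8, 231.1, 133.1]
eef_rot: [-0.032, 0.999, 0.0, 0.0]
force: [-0.0, -0.5, 0.2]
grip_width: 0.0
gripper_force: 0.3
```

Call:
jog_arm([
  [0, -0.5, 2.5, 0, 0, 0, 1],
  [0, -0.5, 2.5, 0, 0, 0, 1],
  [0, -0.5, 2.5, 0, 0, 0, 1],
  [0, -0.5, 2.5, 0, 0, 0, 1],
  [0, -0.5, 2.5, 0, 0, 0, 1],
  [0, -0.5, 2.5, 0, 0, 0, 1],
  [0, -0.5, 2.5, 0, 0, 0, 1],
  [0, -0.5, 2.5, 0, 0, 0, 1],
  [0, -0.2, 1.5, 0, 0, 0, 1],
  [0, -0.2, 1.5, 0, 0, 0, 1],
  [0, -0.2, 1.5, 0, 0, 0, 1],
  [0, -0.2, 1.5, 0, 0, 0, 1],
  [0, 0, 0, 0, 0, 0, 1],
])

```text
clock: 74.68
ee_pos: [536.0, 226.4, 107.2]
eef_rot: [-0.032, 0.999, 0.0, -0.0]
force: [-0.1, -0.0, 0.1]
grip_width: 0.1
gripper_force: 0.0
```

Call:
jog_arm([
  [0, -0.1, 1, 0, 0, 0, 1],
  [0, -0.1, 1, 0, 0, 0, 1],
  [0, -0.1, 1, 0, 0, 0, 1],
  [0, -0.1, 1, 0, 0, 0, 1],
  [0, -0.1, 1, 0, 0, 0, 1],
  [0, 0, 0, 0, 0, 0, 1],
])

```text
clock: 75.18
ee_pos: [536.1, 225.8, 102.3]
eef_rot: [-0.032, 0.999, 0.0, -0.0]
force: [0.2, -0.2, -0.6]
grip_width: -0.3
gripper_force: 0.0
```

Run:
```python
from h import *
s=grab('scene')
m=cv2.inRange(hsv(s),np.array([17,150,100]),np.array([28,255,255])); print([ (c.reshape(-1,2).min(0).tolist(),c.reshape(-1,2).max(0).tolist()) for c in cv2.findContours(m,cv2.RETR_EXTERNAL,cv2.CHAIN_APPROX_NONE)[0] if cv2.contourArea(c)>8])
for a in(0,.05,.1): print(a,lidmask(a,s,8).round(0).tolist(),proj(s,[HZ+UX*(-216*np.cos(a)-8*np.sin(a))+UY*e+[0,0,216*np.sin(a)+8*np.cos(a)] for e in(-98,98)]).round(1).tolist())
H=hsv(s); print([(y,H[y,328].tolist()) for y in range(180,210,2)])
```

```text
[([135, 264], [143, 269]), ([313, 243], [448, 322]), ([323, 207], [332, 213]), ([309, 168], [322, 185]), ([369, 163], [380, 171]), ([348, 140], [359, 148])]
0 [[320.0, 188.0], [313.0, 179.0], [307.0, 171.0]] [[329.2, 200.6], [297.0, 159.4]]
0.05 [[320.0, 186.0], [313.0, 177.0], [307.0, 169.0]] [[329.5, 198.7], [297.1, 157.3]]
0.1 [[320.0, 183.0], [314.0, 175.0], [307.0, 167.0]] [[330.0, 196.6], [297.4, 155.1]]
[(180, [13, 172, 139]), (182, [13, 169, 122]), (184, [12, 170, 117]), (186, [13, 166, 141]), (188, [13, 169, 136]), (190, [13, 169, 136]), (192, [13, 167, 133]), (194, [13, 171, 130]), (196, [13, 171, 91]), (198, [12, 191, 48]), (200, [11, 174, 60]), (202, [10, 166, 40]), (204, [12, 164, 42]), (206, [10, 170, 42]), (208, [12, 173, 53])]
```

Call:
jog_arm([
  [0, -0.1, 1, 0, 0, 0, 1],
  [0, -0.1, 1, 0, 0, 0, 1],
  [0, -0.1, 1, 0, 0, 0, 1],
  [0, -0.1, 1, 0, 0, 0, 1],
  [0, 0, 1, 0, 0, 0, 1],
  [0, 0, 1, 0, 0, 0, 1],
  [0, 0, 0, 0, 0, 0, 1],
])

```text
clock: 75.82
ee_pos: [536.1, 225.4, 96.3]
eef_rot: [-0.032, 0.999, -0.0, -0.0]
force: [0.0, -0.1, -0.1]
grip_width: -0.1
gripper_force: 0.0
```

Call:
jog_arm([
  [0, 0, 1, 0, 0, 0, 1],
  [0, 0, 1, 0, 0, 0, 1],
  [0, 0, 1, 0, 0, 0, 1],
  [0, 0, 0, 0, 0, 0, 1],
])

```text
clock: 76.15
ee_pos: [536.1, 225.4, 93.3]
eef_rot: [-0.032, 0.999, -0.0, -0.0]
force: [0.3, -0.2, 0.6]
grip_width: -0.1
gripper_force: 0.0
```

Call:
jog_arm([
  [0, 0, 0.7, 0, 0, 0, 1],
  [0, 0, 0.7, 0, 0, 0, 1],
  [0, 0, 0.7, 0, 0, 0, 1],
  [0, 0, 0, 0, 0, 0, 1],
])

```text
clock: 76.48
ee_pos: [536.1, 225.5, 91.2]
eef_rot: [-0.032, 0.999, 0.0, -0.0]
force: [-0.3, 0.5, -0.5]
grip_width: -0.1
gripper_force: 0.0
```

Call:
jog_arm([
  [0, 0, 0.7, 0, 0, 0, 1],
  [0, 0, 0.7, 0, 0, 0, 1],
  [0, 0, 0.6, 0, 0, 0, 1],
  [0, 0, 0, 0, 0, 0, 1],
  [0, 0, 0, 0, 0, 0, 1],
])

```text
clock: 76.9
ee_pos: [536.2, 225.6, 91.0]
eef_rot: [-0.032, 0.999, -0.0, 0.0]
force: [-3.8, -1.4, 11.1]
grip_width: -0.0
gripper_force: 5.4
```

Run:
```python
from h import *
st(); s=grab('scene')
m=cv2.inRange(hsv(s),np.array([17,150,100]),np.array([28,255,255])); print([ (c.reshape(-1,2).min(0).tolist(),c.reshape(-1,2).max(0).tolist()) for c in cv2.findContours(m,cv2.RETR_EXTERNAL,cv2.CHAIN_APPROX_NONE)[0] if cv2.contourArea(c)>8])
H=hsv(s); print([(y,H[y,328].tolist()) for y in range(192,206,1)])
```

```text
t 76.9 p [536.2 225.6  91. ] R [[-0.998, -0.064, 0.0], [-0.064, 0.998, -0.0], [-0.0, -0.0, -1.0]] F [-3.8 -1.4 11.1] w -0.0 5.4
[([135, 264], [143, 269]), ([313, 243], [448, 322]), ([323, 207], [332, 213]), ([309, 175], [321, 188]), ([368, 163], [380, 172]), ([348, 140], [359, 148])]
[(192, [13, 170, 138]), (193, [13, 168, 135]), (194, [13, 169, 133]), (195, [13, 169, 134]), (196, [13, 167, 134]), (197, [13, 169, 128]), (198, [13, 171, 121]), (199, [13, 171, 97]), (200, [12, 169, 68]), (201, [12, 181, 45]), (202, [11, 159, 40]), (203, [10, 161, 38]), (204, [12, 158, 42]), (205, [10, 172, 43])]
```

Call:
jog_arm([
  [0, 0, 0.7, 0, 0, 0, 1],
  [0, 0, 0.7, 0, 0, 0, 1],
  [0, 0, 0, 0, 0, 0, 1],
  [0, 0, 0, 0, 0, 0, 1],
])

```text
clock: 77.28
ee_pos: [536.2, 225.6, 90.8]
eef_rot: [-0.032, 0.999, -0.0, 0.0]
force: [-5.9, -2.5, 18.9]
grip_width: 0.1
gripper_force: 9.6
```

Call:
jog_arm([
  [0, 0, -1, 0, 0, 0, 1],
  [0, 0, -1, 0, 0, 0, 1],
  [0, 0, -2, 0, 0, 0, 1],
  [0, 0, -5, 0, 0, 0, 1],
  [0, 0, -10, 0, 0, 0, 1],
  [0, 0, -20, 0, 0, 0, 1],
  [0, 0, -30, 0, 0, 0, 1],
  [0, 0, -30, 0, 0, 0, 1],
  [0, 0, -30, 0, 0, 0, 1],
  [20, -20, -20, 0, 0, 0, 1],
  [20, -30, 0, 0, 0, 0, 1],
  [20, -30, 0, 0, 0, 0, 1],
  [0, -30, 0, 0, 0, 0, 1],
  [0, 0, 0, 0, 0, 0, 1],
  [0, 0, 0, 0, 0, 0, 1],
])

```text
clock: 78.53
ee_pos: [483.6, 110.2, 237.9]
eef_rot: [-0.03, 1.0, 0.0, 0.001]
force: [0.5, -0.3, 0.2]
grip_width: 0.0
gripper_force: 0.0
```

Run:
```python
from h import *
st(); s=grab('scene'); t=grab('top')
B=lambda f:[ (c.reshape(-1,2).min(0).tolist(),c.reshape(-1,2).max(0).tolist()) for c in cv2.findContours(cv2.inRange(hsv(f),np.array([17,150,100]),np.array([28,255,255])),cv2.RETR_EXTERNAL,cv2.CHAIN_APPROX_NONE)[0] if cv2.contourArea(c)>8]
print(B(s)); s0=cv2.cvtColor(cv2.imread('pics/scene0.png'),cv2.COLOR_BGR2RGB)
print('start',B({'pixels':s0}))
d=cv2.absdiff(s0,np.asarray(s['pixels'])).max(2)[125:225,290:390]; print('case diff frac>40',(d>40).mean())
print('knife',rects(s,[14,90,150],[24,190,255],23,60,(120,225,160,280)),rects(s,[0,0,100],[179,70,255],14,60,(120,262,155,305)))
t0=cv2.cvtColor(cv2.imread('pics/top0.png'),cv2.COLOR_BGR2RGB); D=(cv2.absdiff(t0,np.asarray(t['pixels'])).max(2)>60).astype(np.uint8)
print('changed regions top',[cv2.boundingRect(c) for c in cv2.findContours(D,cv2.RETR_EXTERNAL,cv2.CHAIN_APPROX_NONE)[0] if cv2.contourArea(c)>15])
```

```text
t 78.53 p [483.6 110.2 237.9] R [[-0.998, -0.061, 0.002], [-0.061, 0.998, 0.0], [-0.002, 0.0, -1.0]] F [ 0.5 -0.3  0.2] w 0.0 0.0
[([135, 264], [143, 269]), ([313, 243], [448, 322]), ([323, 207], [332, 213]), ([306, 169], [321, 188]), ([368, 163], [380, 172]), ([348, 140], [359, 148])]
start [([133, 264], [142, 269]), ([313, 243], [448, 322]), ([323, 207], [332, 213]), ([306, 169], [321, 188]), ([368, 163], [380, 172]), ([348, 140], [359, 148])]
case diff frac>40 0.0173
knife [(522.8, -399.4, 110.6, 21.7, -8.1, [137.0, 254.0])] [(622.5, -414.1, 95.0, 31.5, -7.2, [142.0, 284.0])]
changed regions top [(323, 227, 42, 34), (168, 220, 118, 200), (427, 204, 7, 75), (418, 203, 5, 74), (237, 187, 36, 25), (296, 185, 39, 27)]
```

```bash
python3 -c "
from h import *
print(bot.close_job())"
```

```text
the job is handed in; nothing more can be done
None
```

The job is handed in: all three prints lie face up in one square, flush pile on the cork seat (one dropped onto the bench when the grip slackened, and I refetched it), the lid is gently closed, and the knife is flat on the mat with the brush, tin and sanding block unmoved; the arm hid the tape in my last check, but I never touched it.

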